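# Clamp a filter unit with the ratchet screw

### The arm

A 6-joint arm with a two-finger parallel gripper is mounted at the origin on the work surface. World frame = base frame: x ahead of the robot, y to its left, z up, the work surface at z = 0. Lengths are in m, angles in degrees, forces in N, time in s.
With the tool pointing down it reaches from about 0.35 to 0.775 m from the base axis. Payload 7.3 kg.
Tool frame: the origin (TCP) lies midway between the tips of the shut fingers; the grasp point (between the pads) lies 19 mm behind it; x points along the fingers, z is the direction in which the jaws open and shut, and the axes are right-handed (so a half turn about x gives the same grasp; the last joint's range is limited). The gripper opens to 92 mm and grips with 3 to 60 N. Pads are 19 mm wide; open, the fingers measure 130 mm over their backs; the gripper's body (75 mm by 190 mm) begins 47 mm behind the grasp point.
Start: joints at [-76.146, 19.595, 87.324, -0, 73.075, -8.365], TCP at [0.199, -0.486, 0.227] pointing down, gripper open.
Joint ranges: [-145.02, 145.02], [-44.19, 115.74], [2.07, 154.8], [-57.11, 237.11], [16.16, 152.29], [-177.93, 177.93]. Speed limits (degrees/s): [147.25, 147.25, 180, 180, 180, 180].

### API

Orientations are given as [roll, pitch, yaw] about the fixed x, y, z axes, in that order (R = Rz(yaw) Ry(pitch) Rx(roll)).
In Python, from workcell import manip, optics gives the robot as it stands.
- The arm moves only by the tool jog_arm, never from a script. Its argument "series" is a list of rows, each an object with "dp": the shift along the tool's x, y, z in units of 50 cm (1.0 is 50 cm), a list of three; "turn": the turn, a rotation vector about the tool's x, y, z in units of 2 pi rad (1.0 is 2 pi rad), a list of three; "jaw": the closure, from -1 (fully open) to 1 (shut), so that 0 is half open. A call has 1 to 12 rows; each row is the pose to reach, as a shift and turn from the pose commanded when the call began, along the tool's axes at that moment, turning the shorter way round; what a row does not reach only later rows make up. A row lasts 1/12 s, in which the tool goes at most 41.7 mm and 7.16 degrees, less where a joint would pass 70% of its speed; a pose out of reach is approached as far as the arm can. A call with a number of a shift or a turn outside -1 to 1 is refused whole. A call with a gripper value outside its range is refused whole. The fingers move at their own pace and stop on an object; "force" is the grip in N (left out, the last holds). Time passes only in rows, so rows that repeat a pose let the fingers close. It gives the time, the measured TCP pose, the force and the opening at its end, in the units of the state.
- manip.state(): the state, without advancing time (a new reading comes with each control period).
- optics.get_image(name): name is "scene" or "side" or "wrist"; returns the picture (420x560x3 uint8, blue, green, red); there is no depth.
- optics.camera_params(name): a dict with "fx", "fy", "cx", "cy" (pixels), "pose" (4x4, takes a point from camera to world coordinates). Camera axes: x right, y down, z forward; pixel columns grow to the right and rows downward; lengths in m; the calibration is good to about 2 mm. A picture is of the moment at which its call begins: read the wrist's pose just before it. camera_params takes no time and is no camera call; for the wrist camera it gives the pose at the moment of the call.
- manip.close_job(): hands the job in, once; it reports no verdict.
The state is a dict: "clock": time; "q": joint angles; "dq": joint speeds; "joint_efforts": joint torques, N m; "position": TCP position; "orientation": TCP orientation; "wrist_force": force on the tool from outside, world axes, zero at the start; "ft_torque": the same for the moment, N m; "opening": finger opening in m.
Only numpy, scipy, OpenCV 4.12 (cv2) and the standard library are available. Lean on these libraries where they do the work, as an engineer would, in place of code of your own. Each camera call takes 0.05 s, during which the arm holds its last target.

### The job

The red filter unit lying in the screw clamp has to be held for the next job, but the thumb lever on the clamp's ratchet handle is set to loosen. Flip the thumb lever over to the tightening side, then work the ratchet handle back and forth to screw the pad down on the unit until it is firmly clamped (a clamping force of about 75 N, never more than 100 N), and let go. Leave the clamp and everything else on the bench where they are.

Things in the scene. Friction and masses are not known exactly. Their poses are not given: they have to be found in the camera images.
- fixture: Grey C-frame screw clamp; its 10 kg hold it in place. Origin on the bench top (z = 0) on the vertical screw axis; x points from that axis to the column at the back. Base plate 200 x 200 x 12 mm, column 35 x 80 mm centred at x = +85 mm, overarm 52 mm wide, x = -33 to +103 mm, top at height 140 mm. On it the ratchet head: discs of 34 mm radius, top at height 166 mm, with the handle.
- screw_axis (a point): Screw axis at the overarm's underside. Below it hangs a round rubber pad, 34 mm across, 3.5 to 10.5 mm above the unit (set by hand, not measured). Turned clockwise from above, the screw lowers the pad 6.4 mm per rad and stays where left. Once the pad touches, the clamping force grows by at most 25 N per mm, 0.16 N per mrad of screw turn.
- handle (a joint): Angle of the ratchet handle about the screw axis, rad: 0 = it points along the fixture's -x; positive = clockwise seen from above (post moves to the fixture's +y). Stops at -0.95 and 0.95; stays where left. 16 teeth: up to 0.4 rad of each working stroke is idle. Thumb lever on the tightening side: clockwise strokes turn the screw, anticlockwise ones only click.
- post (a point): Mid-height of the handle's black upright grip post: 22 mm diameter, 150 mm from the screw axis, standing from height 166 to 211 mm (this point 188.5). Pinch it from above, carry it along the arc. Push along the arc: about 2 N idle, 2 to 4 N clicking back, 7 to 8 N turning the free screw (felt up to 5 N less when stopped), and 0.43 N more per 10 N of clamping force (3.2 N more at 75 N, moving or stopped).
- pawl (a joint): Angle of the steel thumb lever relative to the handle about a vertical pivot on the handle, 44 mm from the screw axis, rad: negative = loosening, positive = tightening side. Springs to -0.30 or +0.30 (or rests near -/+0.1 while the pawl sits on a tooth top). To tighten, its free end moves the way the post moves in a clockwise turn (fixture's +y at handle 0).
- fin (a point): Top centre of the upright fin on the free end of the thumb lever: 10 mm long along the handle, 9 mm thick, from height 173 to 194 mm, 34 mm from the lever's pivot, about 78 mm from the screw axis. It moves about 20 mm from side to side; pushing it over takes 2 to 3 N until past the middle, then it snaps over.
- cradle: Aluminium cradle fixed on the clamp's base, under the pad, carrying the unit: plate 85 x 50 x 6 mm with two low rails beside the red body. Origin on the screw axis at height 12 mm (underside). The load on it is the clamping force plus the unit's weight (about 3.5 N).
- unit: The filter unit to be clamped, lying in the cradle: red metal body, a 56 mm cube, with a clear round bowl of 46 mm diameter sticking out 81 mm to the fixture's -y and a black cap sticking out 35 mm to +y. Origin at the centre of the red cube's underside, height 18 mm. Its mass is about 0.35 kg. It stays lying where it is.
- unit_a: Bystander: a filter unit standing on its black cap, 180 mm tall, 56 mm wide; origin at its foot.
- unit_b: Bystander: another standing filter unit.
- unit_c: Bystander: a filter unit lying on the bench; origin under its red body.
- grease_jar: Bystander: white jar, 64 mm diameter, 85 mm tall; origin at its foot.
- driver: Bystander: screwdriver lying on the bench.
- lock_ring: Bystander: dark steel ring, 48 mm across, 8 mm high, in front of the clamp, below the handle's sweep.
- plug: Bystander: small brass plug, 28 mm across, 19 mm high, in front of the clamp, below the handle's sweep.
Mind the look-alikes: they are no part of the job. Leave any orange or turquoise look-alike of the unit alone.

How it is judged:
By the outcome, as a careful person would: the job done as asked, in the order asked, and still so for the second after the job is handed in, with the robot touching nothing.
It also fails if it takes over 72 s, if anything falls off the work surface, if the arm or the gripper's body presses on something with over 40 N, if the wrist force passes 120 N, or if a joint passes its speed limit or range.

## Working session

There is one attempt and no reset: what is moved stays moved. The work goes in short steps, Python scripts to look and compute and a tool call to move; the robot and the scene stay as the last step left them, time stands still between calls to the robot, and variables do not carry over. Pictures are saved under pics/ and viewed, and the job is handed in when it is done.

Besides the shell and the picture viewer there is one more tool, called as name(argument=value, ...) on one line, values as JSON. jog_arm: Moves the arm, as the interface text tells. Shifts and turns lie within -1 to 1; 1 stands for 50 cm of shift or 2 pi rad of turn. Its arguments: {"type":"object","properties":{"series":{"type":"array"},"force":{"type":"number"}},"required":["series"]}

```bash
ls; mkdir -p pics; python3 - <<'E'
from workcell import manip, optics
import cv2,numpy as np
for n in ("scene","side","wrist"):
    p=optics.camera_params(n); im=optics.get_image(n); cv2.imwrite(f"pics/{n}0.png",im)
    print(n,p["fx"],p["fy"],p["cx"],p["cy"]);print(np.round(p["pose"],4).tolist())
print(manip.state())
E
```

```text
pics
scene 394.72439145648514 394.72439145648514 286.7007350784645 206.5532553816757
[[-0.5368, 0.5064, -0.6749, 1.0741], [0.8434, 0.3012, -0.4449, 0.3643], [-0.022, -0.808, -0.5888, 0.6939], [0.0, 0.0, 0.0, 1.0]]
side 483.0544755745222 483.0544755745222 275.190128984791 206.0325583725333
[[-0.9943, -0.0838, 0.0653, 0.3411], [-0.1059, 0.7364, -0.6682, 0.7434], [0.0079, -0.6713, -0.7411, 1.0081], [0.0, 0.0, 0.0, 1.0]]
wrist 340.7642396688279 340.7642396688279 279.364201375104 207.24052804938185
[[0.3779, -0.8863, -0.2675, 0.2725], [-0.9258, -0.3625, -0.107, -0.4565], [-0.0021, 0.2881, -0.9576, 0.3836], [0.0, 0.0, 0.0, 1.0]]
{'clock': 0.15, 'q': array([-7.61464322e+01,  1.96272144e+01,  8.73621252e+01, -3.48744656e-03,
        7.30760124e+01, -8.36684790e+00]), 'dq': array([-0.07482895, -0.04337314, -0.09013632,  0.07222564, -0.01309176,
        0.12384976]), 'joint_efforts': array([ 1.26597057e-03, -4.31471622e+01, -2.44353175e+01,  7.16916751e-02,
        5.37360460e-02, -8.43483508e-05]), 'position': array([ 0.19845746, -0.48572665,  0.22622053]), 'orientation': array([174.55471544,  89.93456287, 106.77614821]), 'wrist_force': array([ 0.22085455,  0.72288295, -0.04094853]), 'ft_torque': array([-0.03122717,  0.00432373,  0.01474518]), 'opening': 0.0919958440995833}
```

View pics/scene0.png

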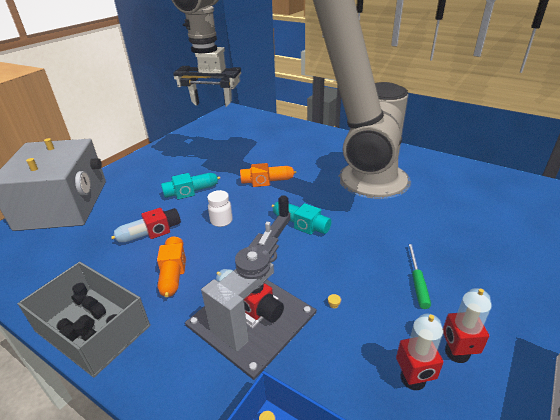

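View pics/side0.png

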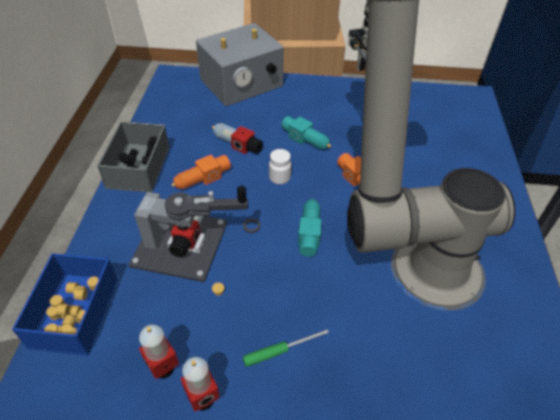

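View pics/wrist0.png

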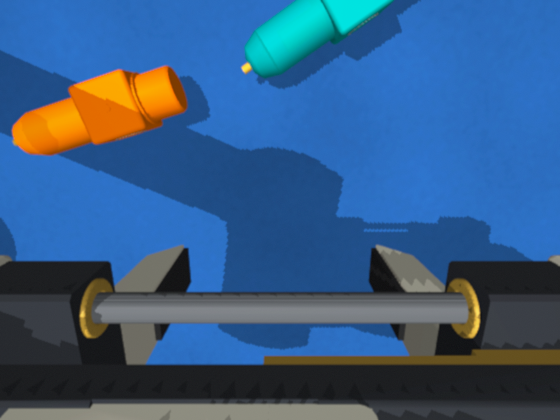

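The scene view shows the clamp at about (250,300), post top near (283,200); the side view shows it at about (185,225), post at (241,193). The red unit is between pad and cradle. I'll enlarge both views.

```bash
python3 - <<'E'
import cv2
a=cv2.imread("pics/scene0.png")[185:385,175:345]; cv2.imwrite("pics/sc.png",cv2.resize(a,None,fx=3,fy=3,interpolation=cv2.INTER_CUBIC)[:600])
b=cv2.imread("pics/side0.png")[170:290,120:275]; cv2.imwrite("pics/sd.png",cv2.resize(b,None,fx=5,fy=5,interpolation=cv2.INTER_CUBIC))
E
```

```text
(no output)
```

View pics/sc.png

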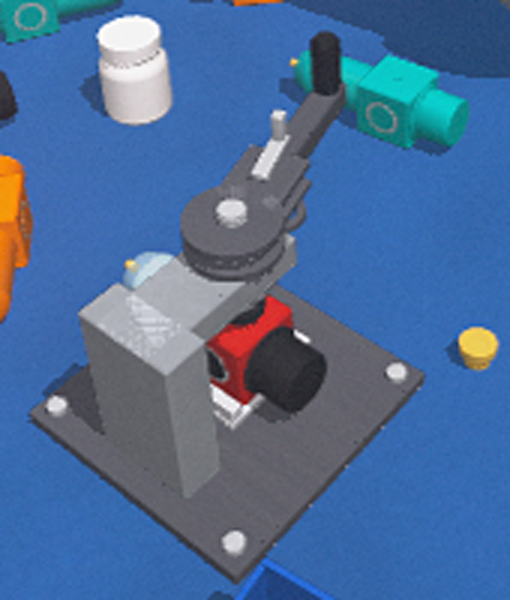

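View pics/sd.png

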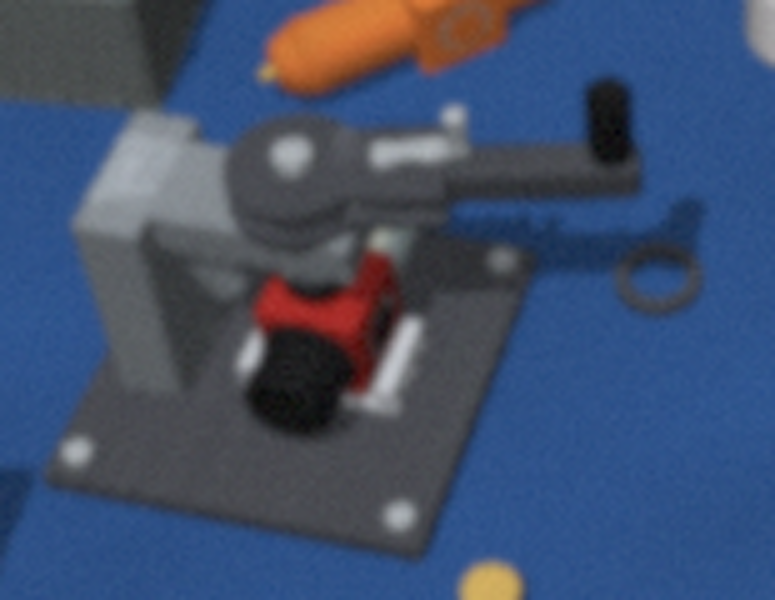

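```bash
cat > h.py <<'E'
from workcell import manip, optics
import cv2,numpy as np
def ray(p,u,v):
    P=np.array(p["pose"]);d=P[:3,:3]@[(u-p["cx"])/p["fx"],(v-p["cy"])/p["fy"],1];return P[:3,3],d/np.linalg.norm(d)
def onz(p,u,v,z):
    o,d=ray(p,u,v);return o+d*(z-o[2])/d[2]
def tri(rs):
    A=sum(np.eye(3)-np.outer(d,d) for o,d in rs);b=sum((np.eye(3)-np.outer(d,d))@o for o,d in rs);return np.linalg.solve(A,b)
E
python3 - <<'E'
from h import *
np.set_printoptions(precision=4,suppress=True)
S=optics.camera_params("scene");D=optics.camera_params("side")
for n,a,b,z in [("post",(326,38),(609,87),.211),("fin",(279,113),(455,112),.194),("axis",(232,208),(292,152),.17),("cR",(424,378),(535,255),.012),("cB",(240,573),(50,478),.012),("cL",(30,415),None,.012),("cF",None,(420,552),.012)]:
    r=[];
    if a: a=(175+(a[0]-1)/3,185+(a[1]-1)/3);r.append(ray(S,*a));print(n,"scene",onz(S,*a,z))
    if b: b=(120+(b[0]-2)/5,170+(b[1]-2)/5);r.append(ray(D,*b));print(n,"side",onz(D,*b,z))
    if len(r)==2: print(n,"tri",tri(r))
E
```

```text
post scene [ 0.4959 -0.0248  0.211 ]
post side [ 0.495  -0.0253  0.211 ]
post tri [ 0.4951 -0.0255  0.2105]
fin scene [ 0.5672 -0.0175  0.194 ]
fin side [ 0.5671 -0.0174  0.194 ]
fin tri [ 0.5671 -0.0175  0.194 ]
axis scene [ 0.6399 -0.0055  0.17  ]
axis side [ 0.6451 -0.0054  0.17  ]
axis tri [ 0.6436 -0.0021  0.1742]
cR scene [0.5809 0.1073 0.012 ]
cR side [ 0.5538 -0.0869  0.012 ]
cR tri [0.5614 0.0535 0.0673]
cB scene [0.7713 0.0835 0.012 ]
cB side [0.769  0.0847 0.012 ]
cB tri [0.7702 0.0826 0.0092]
cL scene [ 0.7531 -0.1122  0.012 ]
cF side [0.5766 0.1072 0.012 ]
```

```bash
cat >> h.py <<'E'
from scipy.spatial.transform import Rotation as Ro
np.set_printoptions(precision=4,suppress=True)
def pose(s=None):
    s=s or manip.state(); return np.array(s["position"]),Ro.from_euler("xyz",s["orientation"],degrees=True).as_matrix()
def rel(p0,R0,p,R):  # row numbers
    return R0.T@(np.array(p)-p0)/0.5, Ro.from_matrix(R0.T@R).as_rotvec()/(2*np.pi)
def Rdown(jaw):  # tool x down, z along jaw angle (rad, world)
    z=np.array([np.cos(jaw),np.sin(jaw),0]);x=np.array([0,0,-1.]);return np.column_stack([x,np.cross(z,x),z])
E
python3 - <<'E'
from h import *
p,R=pose();print(p);print(R);print(np.degrees(np.arctan2(R[1,2],R[0,2])))
W=optics.camera_params("wrist")["pose"];print("cam in tool",R.T@(np.array(W)[:3,3]-p));print(R.T@np.array(W)[:3,:3])
for jaw in (-97,83):
    print(jaw,rel(p,R,[.50,-.02,.32],Rdown(np.radians(jaw))))
E
```

```text
[ 0.1985 -0.4857  0.2262]
[[-0.0003  0.9257  0.3782]
 [ 0.0011  0.3782 -0.9257]
 [-1.      0.0001 -0.0011]]
-67.77856370049136
cam in tool [-0.1574  0.0796  0.0008]
[[ 0.0008 -0.2883  0.9576]
 [-0.0003 -0.9576 -0.2883]
 [ 1.     -0.0001 -0.0008]]
-97 (array([-0.1867,  0.9106, -0.6344]), array([ 0.0812, -0.0002,  0.    ]))
83 (array([-0.1867,  0.9106, -0.6344]), array([-0.4188, -0.    , -0.0002]))
```

```bash
python3 - <<'E'
from h import *
p,R=pose()
print(rel(p,R,[.54,-.02,.36],Rdown(np.radians(-97))))
E
```

```text
(array([-0.2668,  0.9846, -0.6042]), array([ 0.0812, -0.0002,  0.    ]))
```

jog_arm(series=[{"dp": [-0.1,0.05,-0.03],"turn": [0.01,0,0],"jaw": 1},{"dp": [-0.27,0.98,-0.6],"turn": [0.081,0,0],"jaw": 1},{"dp": [-0.27,0.98,-0.6],"turn": [0.081,0,0],"jaw": 1},{"dp": [-0.27,0.98,-0.6],"turn": [0.081,0,0],"jaw": 1},{"dp": [-0.27,0.98,-0.6],"turn": [0.081,0,0],"jaw": 1},{"dp": [-0.27,0.98,-0.6],"turn": [0.081,0,0],"jaw": 1},{"dp": [-0.27,0.98,-0.6],"turn": [0.081,0,0],"jaw": 1},{"dp": [-0.27,0.98,-0.6],"turn": [0.081,0,0],"jaw": 1},{"dp": [-0.27,0.98,-0.6],"turn": [0.081,0,0],"jaw": 1},{"dp": [-0.27,0.98,-0.6],"turn": [0.081,0,0],"jaw": 1},{"dp": [-0.27,0.98,-0.6],"turn": [0.081,0,0],"jaw": 1},{"dp": [-0.27,0.98,-0.6],"turn": [0.081,0,0],"jaw": 1}], force=20)

```text
clock: 1.15
position: [0.474, -0.1103, 0.3422]
orientation: [-24.2, 90.0, -121.1]
wrist_force: [1.0, -1.2, -0.3]
opening: 0.0167
```

```bash
python3 - <<'E'
from h import *
p,R=pose();print(manip.state())
print(rel(p,R,[.54,-.02,.36],Rdown(np.radians(-97))))
E
```

```text
{'clock': 1.15, 'q': array([-22.1217,  11.6967,  80.0824,  -0.0096,  88.2224,  74.8159]), 'dq': array([ 57.9524,  18.9218, -36.8897,  -0.2889,  17.7224,  57.6823]), 'joint_efforts': array([ -3.6104, -41.4371, -23.9708,   0.2162,  -0.1938,  -1.3066]), 'position': array([ 0.474 , -0.1103,  0.3422]), 'orientation': array([ -24.1875,   89.9903, -121.1248]), 'wrist_force': array([ 1.0182, -1.2298, -0.3055]), 'ft_torque': array([ 0.0047, -0.0627, -0.0635]), 'opening': 0.01665527283826017}
(array([-0.0355,  0.1093, -0.1951]), array([0.0002, 0.    , 0.    ]))
```

jog_arm(series=[{"dp": [-0.01,0.05,-0.09],"turn": [0,0,0],"jaw": 1},{"dp": [-0.01,0.05,-0.09],"turn": [0,0,0],"jaw": 1},{"dp": [-0.01,0.05,-0.09],"turn": [0,0,0],"jaw": 1},{"dp": [-0.01,0.05,-0.09],"turn": [0,0,0],"jaw": 1},{"dp": [-0.01,0.05,-0.09],"turn": [0,0,0],"jaw": 1}])

```text
clock: 1.57
position: [0.5028, -0.0716, 0.3465]
orientation: [-64.0, 89.9, -161.0]
wrist_force: [0.4, 0.6, -0.2]
opening: 0.0002
```

```bash
python3 - <<'E'
from h import *
p,R=pose();print(p,manip.state()["dq"],manip.state()["opening"])
W=optics.camera_params("wrist");im=optics.get_image("wrist");cv2.imwrite("pics/w1.png",im);np.save("w1.npy",W["pose"])
E
```

```text
[ 0.5028 -0.0716  0.3465] [-0.9521 -0.422   0.0609  0.1605  0.0236  0.2654] 0.00019081362404961067
```

View pics/w1.png

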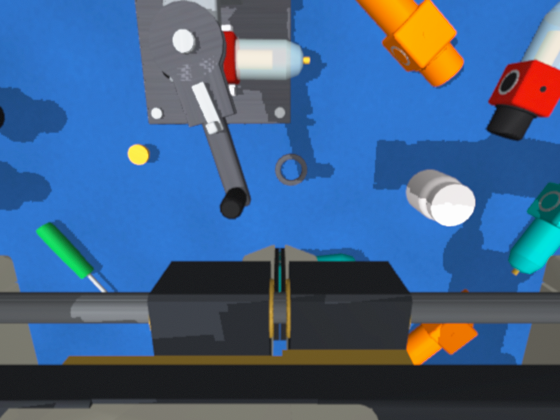

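```bash
python3 - <<'E'
import cv2
a=cv2.imread("pics/w1.png")[0:225,130:310]; cv2.imwrite("pics/w1c.png",cv2.resize(a,None,fx=2.6667,fy=2.6667,interpolation=cv2.INTER_CUBIC))
b=cv2.imread("pics/w1.png")[75:150,180:270]; cv2.imwrite("pics/w1d.png",cv2.resize(b,None,fx=8,fy=8,interpolation=cv2.INTER_CUBIC))
E
```

```text
(no output)
```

View pics/w1c.png

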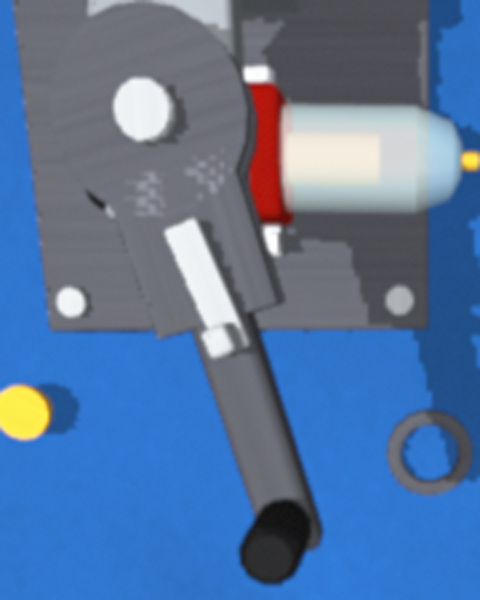

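View pics/w1d.png

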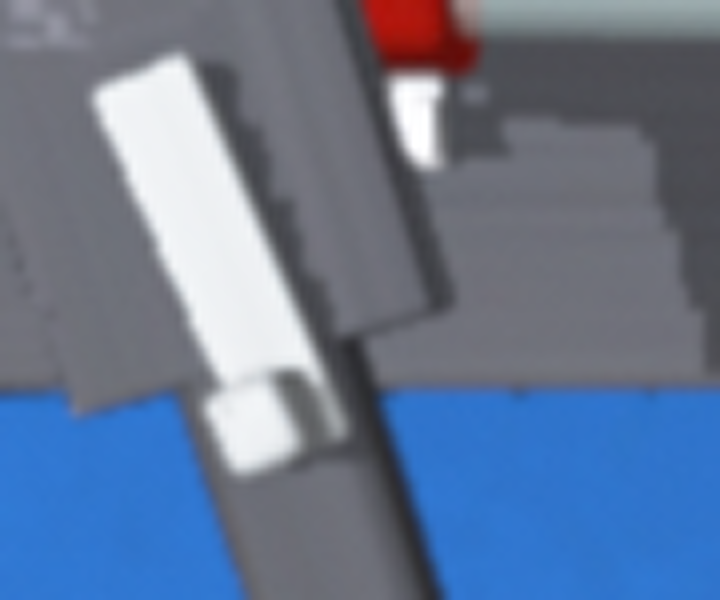

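```bash
python3 - <<'E'
from h import *
W=optics.camera_params("wrist");W["pose"]=np.load("w1.npy")
post=onz(W,230,208.5,.211);fin=onz(W,210.8,127.6,.194);ax=onz(W,182.6,40.2,.172)
print(post,fin,ax,np.linalg.norm(post[:2]-ax[:2]),np.linalg.norm(fin[:2]-ax[:2]),np.linalg.norm(fin[:2]-post[:2]))
for c in [(71,301),(399,300)]: print(onz(W,130+c[0]/2.6667-.3,c[1]/2.6667-.3,.014))
E
```

```text
[ 0.4984 -0.0261  0.211 ] [ 0.5698 -0.0183  0.194 ] [ 0.6464 -0.0026  0.172 ] 0.14984224050379305 0.0782194565905785 0.07178340615511081
[0.5918 0.0895 0.014 ]
[ 0.5715 -0.0797  0.014 ]
```

```bash
python3 - <<'E'
from h import *
p,R=pose();print(p, manip.state()["wrist_force"])
R2=Rdown(np.radians(-83));
print(rel(p,R,[.5734,-.0497,.24],R2),rel(p,R,[.5734,-.0497,.18],R2))
print(rel([.5734,-.0497,.18],R2,[.5703,-.0299,.18],R2))
E
```

```text
[ 0.5027 -0.0719  0.3467] [0.4201 0.3757 0.0774]
(array([ 0.2132,  0.135 , -0.0615]), array([-0.039 ,  0.0001,  0.0001])) (array([ 0.3332,  0.1351, -0.0615]), array([-0.039 ,  0.0001,  0.0001]))
(array([ 0.    , -0.0013, -0.0401]), array([0., 0., 0.]))
```

jog_arm(series=[{"dp": [0.07,0.045,-0.02],"turn": [-0.013,0,0],"jaw": 1},{"dp": [0.14,0.09,-0.04],"turn": [-0.026,0,0],"jaw": 1},{"dp": [0.213,0.135,-0.061],"turn": [-0.039,0,0],"jaw": 1},{"dp": [0.213,0.135,-0.061],"turn": [-0.039,0,0],"jaw": 1},{"dp": [0.25,0.135,-0.061],"turn": [-0.039,0,0],"jaw": 1},{"dp": [0.29,0.135,-0.061],"turn": [-0.039,0,0],"jaw": 1},{"dp": [0.32,0.135,-0.061],"turn": [-0.039,0,0],"jaw": 1},{"dp": [0.333,0.135,-0.061],"turn": [-0.039,0,0],"jaw": 1},{"dp": [0.333,0.135,-0.061],"turn": [-0.039,0,0],"jaw": 1},{"dp": [0.333,0.135,-0.061],"turn": [-0.039,0,0],"jaw": 1},{"dp": [0.333,0.135,-0.061],"turn": [-0.039,0,0],"jaw": 1}])

```text
clock: 2.53
position: [0.5748, -0.0492, 0.1821]
orientation: [66.6, 89.8, -16.4]
wrist_force: [0.9, 0.6, 0.9]
opening: 0.0001
```

```bash
python3 - <<'E'
from h import *
p,R=pose();print(p, manip.state()["wrist_force"])
R2=Rdown(np.radians(-83));print(rel(p,R,[.5703,-.0299,.18],R2))
im=optics.get_image("wrist");cv2.imwrite("pics/w2.png",im)
a=optics.get_image("scene")[185:285,195:345]; cv2.imwrite("pics/s2.png",cv2.resize(a,None,fx=5,fy=5,interpolation=cv2.INTER_CUBIC))
E
```

```text
[ 0.5748 -0.0492  0.1821] [0.9329 0.6133 0.8536]
(array([ 0.0041, -0.0042, -0.0394]), array([ 0.0001,  0.0002, -0.0004]))
```

View pics/w2.png

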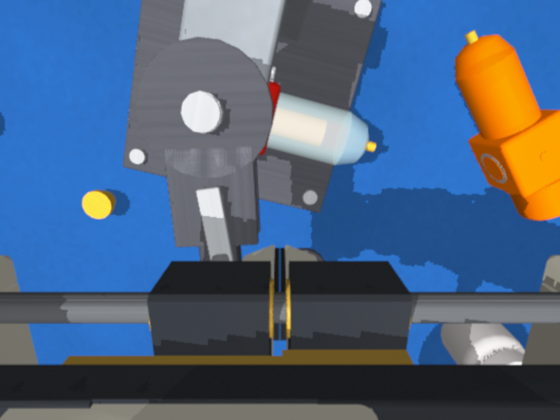

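View pics/s2.png

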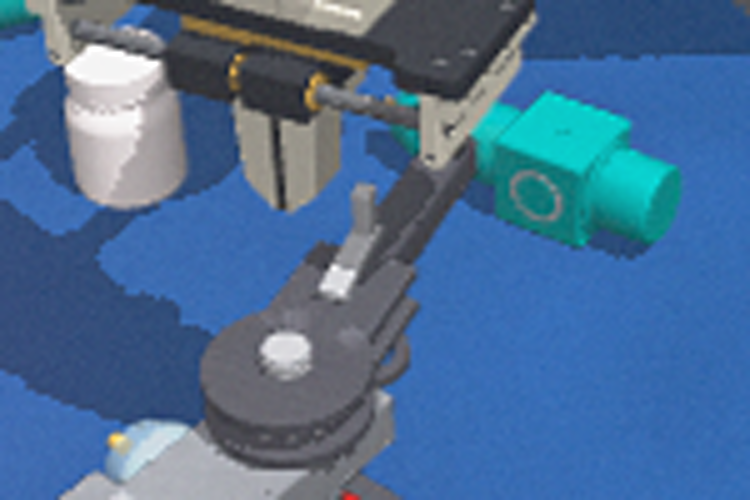

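jog_arm(series=[{"dp": [0.003,-0.002,-0.01],"turn": [0,0,0],"jaw": 1},{"dp": [0.003,-0.003,-0.02],"turn": [0,0,0],"jaw": 1},{"dp": [0.003,-0.004,-0.03],"turn": [0,0,0],"jaw": 1},{"dp": [0.003,-0.004,-0.04],"turn": [0,0,0],"jaw": 1},{"dp": [0.003,-0.004,-0.04],"turn": [0,0,0],"jaw": 1},{"dp": [0.003,-0.004,-0.04],"turn": [0,0,0],"jaw": 1}])

```text
clock: 3.13
position: [0.5698, -0.0283, 0.179]
orientation: [56.8, 90.0, -26.1]
wrist_force: [-0.3, -0.7, 0.6]
opening: 0.0006
```

```bash
python3 - <<'E'
from h import *
p,R=pose();print(p, manip.state()["wrist_force"])
im=optics.get_image("wrist");cv2.imwrite("pics/w3.png",im)
a=optics.get_image("scene")[185:285,195:345]; cv2.imwrite("pics/s3.png",cv2.resize(a,None,fx=5,fy=5,interpolation=cv2.INTER_CUBIC))
E
```

```text
[ 0.5698 -0.0283  0.179 ] [-0.3093 -0.7437  0.6335]
```

View pics/s3.png

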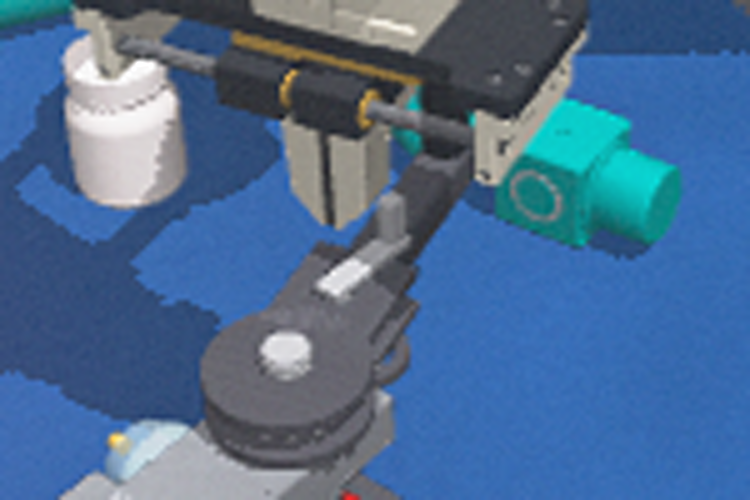

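```bash
python3 - <<'E'
from h import *
p,R=pose();R2=Rdown(np.radians(-81));print(rel(p,R,[.4968,-.0257,.31],R2))
E
```

```text
(array([-0.2621, -0.1442, -0.0242]), array([-0.0052,  0.    , -0.    ]))
```

jog_arm(series=[{"dp": [0,0,0.02],"turn": [0,0,0],"jaw": 1},{"dp": [-0.05,0,0.02],"turn": [0,0,0],"jaw": 1},{"dp": [-0.12,0,0.02],"turn": [0,0,0],"jaw": 0.5},{"dp": [-0.19,-0.03,0.02],"turn": [0,0,0],"jaw": 0},{"dp": [-0.26,-0.09,0.02],"turn": [0,0,0],"jaw": 0},{"dp": [-0.26,-0.146,0.012],"turn": [-0.005,0,0],"jaw": 0},{"dp": [-0.26,-0.146,0.012],"turn": [-0.005,0,0],"jaw": 0},{"dp": [-0.26,-0.146,0.012],"turn": [-0.005,0,0],"jaw": 0},{"dp": [-0.26,-0.146,0.012],"turn": [-0.005,0,0],"jaw": 0}])

```text
clock: 3.98
position: [0.4984, -0.0445, 0.3088]
orientation: [56.6, 90.0, -24.6]
wrist_force: [1.0, -0.2, 0.3]
opening: 0.0425
```

```bash
python3 - <<'E'
from h import *
p,R=pose();print(p, manip.state()["wrist_force"],np.degrees(np.arctan2(R[1,2],R[0,2])))
W=optics.camera_params("wrist");im=optics.get_image("wrist");cv2.imwrite("pics/w4.png",im);np.save("w4.npy",W["pose"])
E
```

```text
[ 0.4984 -0.0445  0.3088] [ 1.0339 -0.2475  0.3425] -81.16174668055959
```

View pics/w4.png

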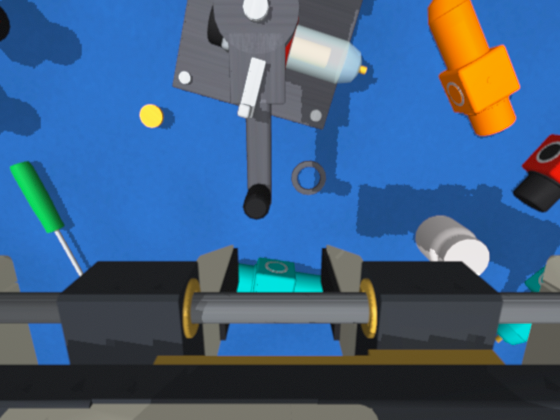

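The lever (240–265, 60–115) now slants clearly to the fixture's +y side, the fin being at (245,112). The post top is at about (256,207) and the axis cap at (256,7).

```bash
python3 - <<'E'
from h import *
W=optics.camera_params("wrist");W["pose"]=np.load("w4.npy")
im=cv2.imread("pics/w4.png")
m=((im.max(2)<45)).astype(np.uint8)[180:225,235:280]
n,l,s,c=cv2.connectedComponentsWithStats(m);print(s,c+[235,180])
post=onz(W,256,207,.211);ax=onz(W,256,7,.172);print(post,ax,np.linalg.norm(post-ax))
cv2.imwrite("pics/w4c.png",cv2.resize(im[170:235,225:290],None,fx=8,fy=8,interpolation=cv2.INTER_CUBIC))
E
```

```text
[[   0    0   45   45 1570]
 [   9    4   26   34  449]
 [  17   22    1    1    1]
 [  23   23    1    1    1]
 [  27   24    1    1    1]
 [  14   30    1    1    1]
 [  19   31    1    1    1]
 [  20   33    1    1    1]] [[256.6981 203.3631]
 [258.0824 197.1648]
 [252.     202.    ]
 [258.     203.    ]
 [262.     204.    ]
 [249.     210.    ]
 [254.     211.    ]
 [255.     213.    ]]
[ 0.4987 -0.0261  0.211 ] [ 0.6453 -0.0037  0.172 ] 0.15331640796238163
```

View pics/w4c.png

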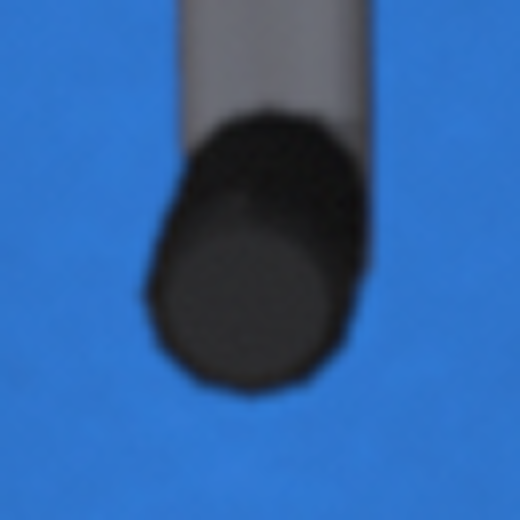

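```bash
python3 - <<'E'
from h import *
p,R=pose();R2=Rdown(np.radians(-81.2));print(rel(p,R,[.497,-.0256,.177],R2))
E
```

```text
(array([ 0.2626,  0.0027, -0.0375]), array([ 0.0002, -0.    ,  0.0001]))
```

jog_arm(series=[{"dp": [0.04,0.003,-0.02],"turn": [0,0,0],"jaw": 0},{"dp": [0.08,0.003,-0.037],"turn": [0,0,0],"jaw": 0},{"dp": [0.12,0.003,-0.037],"turn": [0,0,0],"jaw": 0},{"dp": [0.17,0.003,-0.037],"turn": [0,0,0],"jaw": 0},{"dp": [0.22,0.003,-0.037],"turn": [0,0,0],"jaw": 0},{"dp": [0.263,0.003,-0.037],"turn": [0,0,0],"jaw": 0},{"dp": [0.263,0.003,-0.037],"turn": [0,0,0],"jaw": 0},{"dp": [0.263,0.003,-0.037],"turn": [0,0,0],"jaw": 0},{"dp": [0.263,0.003,-0.037],"turn": [0,0,0],"jaw": 0}])

```text
clock: 4.78
position: [0.4978, -0.0256, 0.1781]
orientation: [63.5, 89.9, -17.6]
wrist_force: [0.0, -0.9, -0.1]
opening: 0.0461
```

```bash
python3 - <<'E'
from h import *
p,R=pose();print(p, manip.state()["wrist_force"],manip.state()["ft_torque"])
im=optics.get_image("scene")[150:290,175:345];cv2.imwrite("pics/s5.png",cv2.resize(im,None,fx=4,fy=4,interpolation=cv2.INTER_CUBIC))
E
```

```text
[ 0.4978 -0.0256  0.1781] [ 0.0025 -0.8919 -0.0953] [0.0229 0.0124 0.0101]
```

View pics/s5.png

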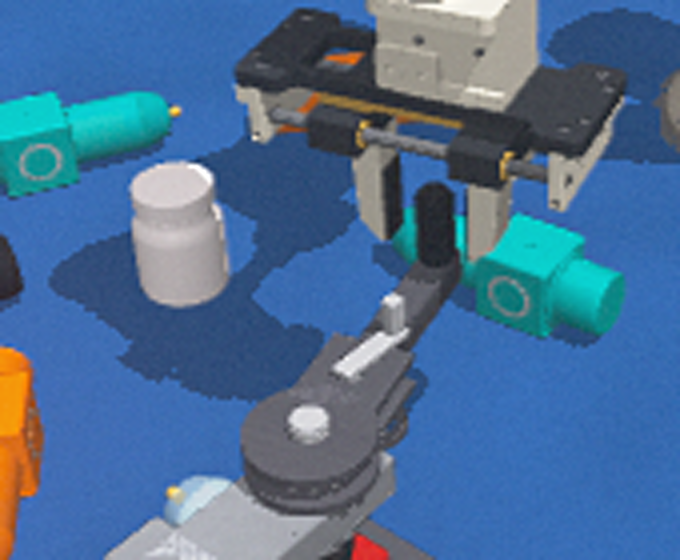

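jog_arm(series=[{"dp": [0,0,0],"turn": [0,0,0],"jaw": 1},{"dp": [0,0,0],"turn": [0,0,0],"jaw": 1},{"dp": [0,0,0],"turn": [0,0,0],"jaw": 1},{"dp": [0,0,0],"turn": [0,0,0],"jaw": 1},{"dp": [0,0,0],"turn": [0,0,0],"jaw": 1},{"dp": [0,0,0],"turn": [0,0,0],"jaw": 1}], force=25)

```text
clock: 5.33
position: [0.4969, -0.0255, 0.1779]
orientation: [60.3, 89.9, -20.8]
wrist_force: [-0.5, 1.0, 3.1]
opening: 0.0215
```

```bash
cat >> h.py <<'E'
AX=np.array([.645,-.0033]); YAW=np.radians(-6.8)
def tab(D,n):
    for k in range(1,n+1):
        d=D*k/n; print('{"dp": [0, %.3f, %.3f], "turn": [%.4f, 0, 0], "jaw": 1},'%(.3*(1-np.cos(d)),-.3*np.sin(d),d/2/np.pi),end=' ')
    print()
def st(n=1):
    L=[]
    for i in range(n):
        if i: optics.get_image("side")
        s=manip.state();p,R=pose(s);v=p[:2]-AX;r=np.linalg.norm(v)
        th=(np.pi+YAW-np.arctan2(v[1],v[0])+np.pi)%(2*np.pi)-np.pi
        u=v/r;t=np.array([u[1],-u[0]]);f=np.array(s["wrist_force"])
        jaw=np.arctan2(R[1,2],R[0,2]); thj=(np.pi+YAW+np.pi/2-jaw+np.pi)%(2*np.pi)-np.pi
        z=[s["clock"],r*1e3,p[2],th,thj,-f[:2]@t,f[:2]@u,f[2],s["joint_efforts"][0],s["ft_torque"][2],s["opening"]];L.append(z)
    L=np.array(L);print("clk r z th thjaw Fpush Frad Fz tau1 Tz open",L[-1])
    if n>1: print("mean",L.mean(0)[5:10],"sd",L.std(0)[5:10])
E
python3 - <<'E'
from h import *
st(4);tab(-.62,12)
E
```

```text
clk r z th thjaw Fpush Frad Fz tau1 Tz open [  5.4833 149.777    0.1779  -0.2672  -0.274   -0.0679   0.663    3.7778
   0.0758  -0.0713   0.0212]
mean [-0.3735  0.7144  3.8374  0.0676 -0.0113] sd [0.4328 0.3245 0.4567 0.0058 0.0421]
{"dp": [0, 0.000, 0.015], "turn": [-0.0082, 0, 0], "jaw": 1}, {"dp": [0, 0.002, 0.031], "turn": [-0.0164, 0, 0], "jaw": 1}, {"dp": [0, 0.004, 0.046], "turn": [-0.0247, 0, 0], "jaw": 1}, {"dp": [0, 0.006, 0.062], "turn": [-0.0329, 0, 0], "jaw": 1}, {"dp": [0, 0.010, 0.077], "turn": [-0.0411, 0, 0], "jaw": 1}, {"dp": [0, 0.014, 0.092], "turn": [-0.0493, 0, 0], "jaw": 1}, {"dp": [0, 0.019, 0.106], "turn": [-0.0576, 0, 0], "jaw": 1}, {"dp": [0, 0.025, 0.120], "turn": [-0.0658, 0, 0], "jaw": 1}, {"dp": [0, 0.032, 0.135], "turn": [-0.0740, 0, 0], "jaw": 1}, {"dp": [0, 0.039, 0.148], "turn": [-0.0822, 0, 0], "jaw": 1}, {"dp": [0, 0.047, 0.161], "turn": [-0.0905, 0, 0], "jaw": 1}, {"dp": [0, 0.056, 0.174], "turn": [-0.0987, 0, 0], "jaw": 1},
```

jog_arm(series=[{"dp": [0,0.0,0.015],"turn": [-0.0082,0,0],"jaw": 1},{"dp": [0,0.002,0.031],"turn": [-0.0164,0,0],"jaw": 1},{"dp": [0,0.004,0.046],"turn": [-0.0247,0,0],"jaw": 1},{"dp": [0,0.006,0.062],"turn": [-0.0329,0,0],"jaw": 1},{"dp": [0,0.01,0.077],"turn": [-0.0411,0,0],"jaw": 1},{"dp": [0,0.014,0.092],"turn": [-0.0493,0,0],"jaw": 1},{"dp": [0,0.019,0.106],"turn": [-0.0576,0,0],"jaw": 1},{"dp": [0,0.025,0.12],"turn": [-0.0658,0,0],"jaw": 1},{"dp": [0,0.032,0.135],"turn": [-0.074,0,0],"jaw": 1},{"dp": [0,0.039,0.148],"turn": [-0.0822,0,0],"jaw": 1},{"dp": [0,0.047,0.161],"turn": [-0.0905,0,0],"jaw": 1},{"dp": [0,0.056,0.174],"turn": [-0.0987,0,0],"jaw": 1}])

```text
clock: 6.48
position: [0.5377, -0.1074, 0.1779]
orientation: [-85.6, 90.0, -131.1]
wrist_force: [-2.9, -0.8, 5.2]
opening: 0.0211
```

```bash
python3 - <<'E'
from h import *
st(5)
im=optics.get_image("scene")[150:290,175:345];cv2.imwrite("pics/s6.png",cv2.resize(im,None,fx=4,fy=4,interpolation=cv2.INTER_CUBIC))
tab(.60,12)
E
```

```text
clk r z th thjaw Fpush Frad Fz tau1 Tz open [  6.6833 149.507    0.1779  -0.8934  -0.8941  -0.3579   2.0267   4.8104
   1.1727   0.0861   0.021 ]
mean [0.4625 1.8602 4.979  1.2276 0.0744] sd [1.2626 0.4775 0.3181 0.6444 0.0413]
{"dp": [0, 0.000, -0.015], "turn": [0.0080, 0, 0], "jaw": 1}, {"dp": [0, 0.001, -0.030], "turn": [0.0159, 0, 0], "jaw": 1}, {"dp": [0, 0.003, -0.045], "turn": [0.0239, 0, 0], "jaw": 1}, {"dp": [0, 0.006, -0.060], "turn": [0.0318, 0, 0], "jaw": 1}, {"dp": [0, 0.009, -0.074], "turn": [0.0398, 0, 0], "jaw": 1}, {"dp": [0, 0.013, -0.089], "turn": [0.0477, 0, 0], "jaw": 1}, {"dp": [0, 0.018, -0.103], "turn": [0.0557, 0, 0], "jaw": 1}, {"dp": [0, 0.024, -0.117], "turn": [0.0637, 0, 0], "jaw": 1}, {"dp": [0, 0.030, -0.130], "turn": [0.0716, 0, 0], "jaw": 1}, {"dp": [0, 0.037, -0.144], "turn": [0.0796, 0, 0], "jaw": 1}, {"dp": [0, 0.044, -0.157], "turn": [0.0875, 0, 0], "jaw": 1}, {"dp": [0, 0.052, -0.169], "turn": [0.0955, 0, 0], "jaw": 1},
```

View pics/s6.png

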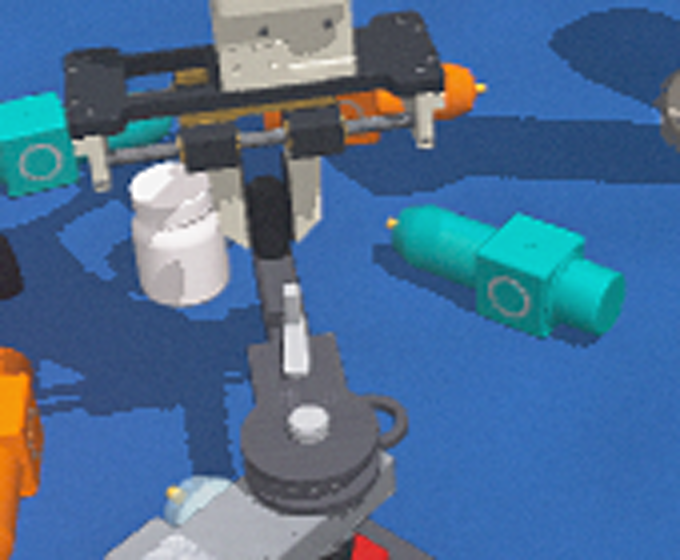

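```bash
python3 - <<'E'
from h import *
tab(.36,12)
E
```

```text
{"dp": [0, 0.000, -0.009], "turn": [0.0048, 0, 0], "jaw": 1}, {"dp": [0, 0.001, -0.018], "turn": [0.0095, 0, 0], "jaw": 1}, {"dp": [0, 0.001, -0.027], "turn": [0.0143, 0, 0], "jaw": 1}, {"dp": [0, 0.002, -0.036], "turn": [0.0191, 0, 0], "jaw": 1}, {"dp": [0, 0.003, -0.045], "turn": [0.0239, 0, 0], "jaw": 1}, {"dp": [0, 0.005, -0.054], "turn": [0.0286, 0, 0], "jaw": 1}, {"dp": [0, 0.007, -0.063], "turn": [0.0334, 0, 0], "jaw": 1}, {"dp": [0, 0.009, -0.071], "turn": [0.0382, 0, 0], "jaw": 1}, {"dp": [0, 0.011, -0.080], "turn": [0.0430, 0, 0], "jaw": 1}, {"dp": [0, 0.013, -0.089], "turn": [0.0477, 0, 0], "jaw": 1}, {"dp": [0, 0.016, -0.097], "turn": [0.0525, 0, 0], "jaw": 1}, {"dp": [0, 0.019, -0.106], "turn": [0.0573, 0, 0], "jaw": 1},
```

jog_arm(series=[{"dp": [0,0.0,-0.009],"turn": [0.0048,0,0],"jaw": 1},{"dp": [0,0.001,-0.018],"turn": [0.0095,0,0],"jaw": 1},{"dp": [0,0.001,-0.027],"turn": [0.0143,0,0],"jaw": 1},{"dp": [0,0.002,-0.036],"turn": [0.0191,0,0],"jaw": 1},{"dp": [0,0.003,-0.045],"turn": [0.0239,0,0],"jaw": 1},{"dp": [0,0.005,-0.054],"turn": [0.0286,0,0],"jaw": 1}])

```text
clock: 7.23
position: [0.5206, -0.0864, 0.1779]
orientation: [-11.4, 89.9, -67.3]
wrist_force: [-2.6, -3.4, 5.7]
opening: 0.021
```

```bash
python3 -c "
from h import *
st()"
```

```text
clk r z th thjaw Fpush Frad Fz tau1 Tz open [  7.2333 149.5856   0.1779  -0.7075  -0.7129   1.4041   4.0914   5.7039
   1.3269   0.0302   0.021 ]
```

jog_arm(series=[{"dp": [0,0.0,-0.009],"turn": [0.0048,0,0],"jaw": 1},{"dp": [0,0.001,-0.018],"turn": [0.0095,0,0],"jaw": 1},{"dp": [0,0.001,-0.027],"turn": [0.0143,0,0],"jaw": 1},{"dp": [0,0.002,-0.036],"turn": [0.0191,0,0],"jaw": 1},{"dp": [0,0.003,-0.045],"turn": [0.0239,0,0],"jaw": 1},{"dp": [0,0.005,-0.054],"turn": [0.0286,0,0],"jaw": 1}])

```text
clock: 7.73
position: [0.5075, -0.0625, 0.1779]
orientation: [0.7, 89.9, -65.5]
wrist_force: [-2.4, -2.9, 5.3]
opening: 0.0212
```

```bash
python3 -c "
from h import *
st()"
```

```text
clk r z th thjaw Fpush Frad Fz tau1 Tz open [  7.7333 149.6698   0.1779  -0.5255  -0.5332   1.6888   3.2972   5.2895
   1.1116  -0.0088   0.0212]
```

jog_arm(series=[{"dp": [0,0.0,-0.009],"turn": [0.0048,0,0],"jaw": 1},{"dp": [0,0.001,-0.018],"turn": [0.0095,0,0],"jaw": 1},{"dp": [0,0.001,-0.027],"turn": [0.0143,0,0],"jaw": 1},{"dp": [0,0.002,-0.036],"turn": [0.0191,0,0],"jaw": 1}])

```text
clock: 8.07
position: [0.5017, -0.0467, 0.1779]
orientation: [10.7, 89.8, -62.4]
wrist_force: [-0.2, -6.7, 2.3]
opening: 0.0217
```

```bash
python3 -c "
from h import *
st()"
```

```text
clk r z th thjaw Fpush Frad Fz tau1 Tz open [  8.0667 149.7278   0.1779  -0.4126  -0.4134   6.3883   2.1032   2.3045
   2.9906   0.071    0.0217]
```

jog_arm(series=[{"dp": [0,0.0,-0.009],"turn": [0.0048,0,0],"jaw": 1},{"dp": [0,0.001,-0.018],"turn": [0.0095,0,0],"jaw": 1},{"dp": [0,0.001,-0.027],"turn": [0.0143,0,0],"jaw": 1},{"dp": [0,0.002,-0.036],"turn": [0.0191,0,0],"jaw": 1}])

```text
clock: 8.4
position: [0.4975, -0.0291, 0.1779]
orientation: [19.9, 89.8, -60.1]
wrist_force: [-0.0, -7.1, 3.0]
opening: 0.0214
```

```bash
python3 -c "
from h import *
st()"
```

```text
clk r z th thjaw Fpush Frad Fz tau1 Tz open [  8.4    149.7818   0.1779  -0.2918  -0.2932   6.9813   1.2223   2.9835
   2.8286   0.1242   0.0214]
```

```bash
cat >> h.py <<'E'
import os,json
def lg():
    s=manip.state();p,R=pose(s);v=p[:2]-AX;r=np.linalg.norm(v);u=v/r;t=np.array([u[1],-u[0]]);f=np.array(s["wrist_force"])
    th=(np.pi+YAW-np.arctan2(v[1],v[0])+np.pi)%(2*np.pi)-np.pi
    c=lambda a,b:a[0]*b[1]-a[1]*b[0]
    frad=f[:2]@u
    F1=(s["joint_efforts"][0]+c(p[:2],u)*frad)/c(p[:2],t)
    L=json.load(open("log.json")) if os.path.exists("log.json") else []
    L.append([s["clock"],th,-f[:2]@t,frad,F1,s["joint_efforts"][0],s["ft_torque"][2],r*1e3]);json.dump(L,open("log.json","w"))
    print("clk th Fw Frad Ftau tau Tz r");print(np.array(L[-6:]))
E
python3 -c "
from h import *
lg()"
```

```text
clk th Fw Frad Ftau tau Tz r
[[  8.4     -0.2918   6.9813   1.2223   5.5439   2.8286   0.1242 149.7818]]
```

jog_arm(series=[{"dp": [0,0.0,-0.009],"turn": [0.0048,0,0],"jaw": 1},{"dp": [0,0.001,-0.018],"turn": [0.0095,0,0],"jaw": 1},{"dp": [0,0.001,-0.027],"turn": [0.0143,0,0],"jaw": 1}])

```text
clock: 8.65
position: [0.4957, -0.0157, 0.1779]
orientation: [26.5, 89.8, -58.6]
wrist_force: [1.3, -6.2, 2.6]
opening: 0.0211
```

```bash
python3 -c "
from h import *
lg()"
```

```text
clk th Fw Frad Ftau tau Tz r
[[  8.4     -0.2918   6.9813   1.2223   5.5439   2.8286   0.1242 149.7818]
 [  8.65    -0.2015   6.2872  -0.8123   5.7142   2.7694   0.0933 149.821 ]]
```

jog_arm(series=[{"dp": [0,0.0,-0.009],"turn": [0.0048,0,0],"jaw": 1},{"dp": [0,0.001,-0.018],"turn": [0.0095,0,0],"jaw": 1},{"dp": [0,0.001,-0.027],"turn": [0.0143,0,0],"jaw": 1}])

```text
clock: 8.9
position: [0.4952, -0.0022, 0.1779]
orientation: [35.9, 89.8, -54.4]
wrist_force: [2.9, -6.9, 2.6]
opening: 0.0217
```

```bash
python3 -c "
from h import *
lg()"
```

```text
clk th Fw Frad Ftau tau Tz r
[[  8.4     -0.2918   6.9813   1.2223   5.5439   2.8286   0.1242 149.7818]
 [  8.65    -0.2015   6.2872  -0.8123   5.7142   2.7694   0.0933 149.821 ]
 [  8.9     -0.1113   6.9011  -2.9946   5.7621   2.8575   0.0606 149.8405]]
```

jog_arm(series=[{"dp": [0,0.0,-0.009],"turn": [0.0048,0,0],"jaw": 1},{"dp": [0,0.001,-0.018],"turn": [0.0095,0,0],"jaw": 1},{"dp": [0,0.001,-0.027],"turn": [0.0143,0,0],"jaw": 1}])

```text
clock: 9.15
position: [0.4958, 0.0113, 0.1779]
orientation: [43.2, 89.8, -52.3]
wrist_force: [2.2, -7.0, 2.7]
opening: 0.0212
```

```bash
python3 -c "
from h import *
lg()"
```

```text
clk th Fw Frad Ftau tau Tz r
[[  8.4     -0.2918   6.9813   1.2223   5.5439   2.8286   0.1242 149.7818]
 [  8.65    -0.2015   6.2872  -0.8123   5.7142   2.7694   0.0933 149.821 ]
 [  8.9     -0.1113   6.9011  -2.9946   5.7621   2.8575   0.0606 149.8405]
 [  9.15    -0.0214   6.7932  -2.8364   5.8232   3.0359   0.0461 149.8594]]
```

jog_arm(series=[{"dp": [0,0.0,-0.009],"turn": [0.0048,0,0],"jaw": 1},{"dp": [0,0.001,-0.018],"turn": [0.0095,0,0],"jaw": 1},{"dp": [0,0.001,-0.027],"turn": [0.0143,0,0],"jaw": 1}])

```text
clock: 9.4
position: [0.4977, 0.0246, 0.1779]
orientation: [50.5, 89.8, -50.1]
wrist_force: [3.0, -7.9, 2.2]
opening: 0.0212
```

```bash
python3 -c "
from h import *
lg()"
```

```text
clk th Fw Frad Ftau tau Tz r
[[  8.4     -0.2918   6.9813   1.2223   5.5439   2.8286   0.1242 149.7818]
 [  8.65    -0.2015   6.2872  -0.8123   5.7142   2.7694   0.0933 149.821 ]
 [  8.9     -0.1113   6.9011  -2.9946   5.7621   2.8575   0.0606 149.8405]
 [  9.15    -0.0214   6.7932  -2.8364   5.8232   3.0359   0.0461 149.8594]
 [  9.4      0.0686   7.1767  -4.4458   5.7536   3.3068  -0.0041 149.8776]]
```

jog_arm(series=[{"dp": [0,0.0,-0.009],"turn": [0.0048,0,0],"jaw": 1},{"dp": [0,0.001,-0.018],"turn": [0.0095,0,0],"jaw": 1},{"dp": [0,0.001,-0.027],"turn": [0.0143,0,0],"jaw": 1}])

```text
clock: 9.65
position: [0.5008, 0.0377, 0.1779]
orientation: [56.7, 89.8, -49.1]
wrist_force: [2.8, -8.0, 2.2]
opening: 0.0215
```

```bash
python3 -c "
from h import *
lg()"
```

```text
clk th Fw Frad Ftau tau Tz r
[[  8.4     -0.2918   6.9813   1.2223   5.5439   2.8286   0.1242 149.7818]
 [  8.65    -0.2015   6.2872  -0.8123   5.7142   2.7694   0.0933 149.821 ]
 [  8.9     -0.1113   6.9011  -2.9946   5.7621   2.8575   0.0606 149.8405]
 [  9.15    -0.0214   6.7932  -2.8364   5.8232   3.0359   0.0461 149.8594]
 [  9.4      0.0686   7.1767  -4.4458   5.7536   3.3068  -0.0041 149.8776]
 [  9.65     0.1582   6.9392  -4.8913   5.9802   3.6663   0.0805 149.8868]]
```

jog_arm(series=[{"dp": [0,0.0,-0.009],"turn": [0.0048,0,0],"jaw": 1},{"dp": [0,0.001,-0.018],"turn": [0.0095,0,0],"jaw": 1},{"dp": [0,0.001,-0.027],"turn": [0.0143,0,0],"jaw": 1}])

```text
clock: 9.9
position: [0.505, 0.0504, 0.1779]
orientation: [61.3, 89.8, -49.6]
wrist_force: [4.0, -8.6, 2.2]
opening: 0.0216
```

```bash
python3 -c "
from h import *
lg()"
```

```text
clk th Fw Frad Ftau tau Tz r
[[  8.65    -0.2015   6.2872  -0.8123   5.7142   2.7694   0.0933 149.821 ]
 [  8.9     -0.1113   6.9011  -2.9946   5.7621   2.8575   0.0606 149.8405]
 [  9.15    -0.0214   6.7932  -2.8364   5.8232   3.0359   0.0461 149.8594]
 [  9.4      0.0686   7.1767  -4.4458   5.7536   3.3068  -0.0041 149.8776]
 [  9.65     0.1582   6.9392  -4.8913   5.9802   3.6663   0.0805 149.8868]
 [  9.9      0.2478   6.5964  -6.8483   5.6181   4.1092   0.0161 149.9183]]
```

jog_arm(series=[{"dp": [0,0.0,-0.009],"turn": [0.0048,0,0],"jaw": 1},{"dp": [0,0.001,-0.018],"turn": [0.0095,0,0],"jaw": 1},{"dp": [0,0.001,-0.027],"turn": [0.0143,0,0],"jaw": 1}])

```text
clock: 10.15
position: [0.5104, 0.0627, 0.1779]
orientation: [65.8, 89.7, -50.2]
wrist_force: [3.2, -9.2, 2.7]
opening: 0.0215
```

```bash
python3 -c "
from h import *
lg()"
```

```text
clk th Fw Frad Ftau tau Tz r
[[  8.9     -0.1113   6.9011  -2.9946   5.7621   2.8575   0.0606 149.8405]
 [  9.15    -0.0214   6.7932  -2.8364   5.8232   3.0359   0.0461 149.8594]
 [  9.4      0.0686   7.1767  -4.4458   5.7536   3.3068  -0.0041 149.8776]
 [  9.65     0.1582   6.9392  -4.8913   5.9802   3.6663   0.0805 149.8868]
 [  9.9      0.2478   6.5964  -6.8483   5.6181   4.1092   0.0161 149.9183]
 [ 10.15     0.3371   6.8573  -6.9365   6.2062   4.6218   0.0014 149.9033]]
```

jog_arm(series=[{"dp": [0,0.001,-0.009],"turn": [0.0048,0,0],"jaw": 1},{"dp": [0,0.003,-0.018],"turn": [0.0095,0,0],"jaw": 1},{"dp": [0,0.004,-0.027],"turn": [0.0143,0,0],"jaw": 1}])

```text
clock: 10.4
position: [0.5169, 0.0744, 0.1779]
orientation: [32.8, 89.8, -88.4]
wrist_force: [-2.7, -5.9, 7.1]
opening: 0.0214
```

```bash
python3 -c "
from h import *
lg()"
```

```text
clk th Fw Frad Ftau tau Tz r
[[  9.15    -0.0214   6.7932  -2.8364   5.8232   3.0359   0.0461 149.8594]
 [  9.4      0.0686   7.1767  -4.4458   5.7536   3.3068  -0.0041 149.8776]
 [  9.65     0.1582   6.9392  -4.8913   5.9802   3.6663   0.0805 149.8868]
 [  9.9      0.2478   6.5964  -6.8483   5.6181   4.1092   0.0161 149.9183]
 [ 10.15     0.3371   6.8573  -6.9365   6.2062   4.6218   0.0014 149.9033]
 [ 10.4      0.4265   6.4733  -0.7294   6.6438   2.9217   0.0593 149.8427]]
```

jog_arm(series=[{"dp": [0,0.0,-0.009],"turn": [0.0048,0,0],"jaw": 1},{"dp": [0,0.001,-0.018],"turn": [0.0095,0,0],"jaw": 1},{"dp": [0,0.001,-0.027],"turn": [0.0143,0,0],"jaw": 1}])

```text
clock: 10.65
position: [0.5244, 0.0856, 0.1779]
orientation: [44.4, 89.8, -82.0]
wrist_force: [-0.4, -8.3, 5.6]
opening: 0.0215
```

```bash
python3 -c "
from h import *
lg()"
```

```text
clk th Fw Frad Ftau tau Tz r
[[  9.4      0.0686   7.1767  -4.4458   5.7536   3.3068  -0.0041 149.8776]
 [  9.65     0.1582   6.9392  -4.8913   5.9802   3.6663   0.0805 149.8868]
 [  9.9      0.2478   6.5964  -6.8483   5.6181   4.1092   0.0161 149.9183]
 [ 10.15     0.3371   6.8573  -6.9365   6.2062   4.6218   0.0014 149.9033]
 [ 10.4      0.4265   6.4733  -0.7294   6.6438   2.9217   0.0593 149.8427]
 [ 10.65     0.5165   6.9281  -4.6427   5.5082   3.8096   0.0329 149.8626]]
```

jog_arm(series=[{"dp": [0,0.0,-0.009],"turn": [0.0048,0,0],"jaw": 1},{"dp": [0,0.001,-0.018],"turn": [0.0095,0,0],"jaw": 1},{"dp": [0,0.001,-0.027],"turn": [0.0143,0,0],"jaw": 1}])

```text
clock: 10.9
position: [0.5328, 0.096, 0.1779]
orientation: [48.9, 89.8, -82.5]
wrist_force: [-0.5, -9.1, 6.0]
opening: 0.0213
```

```bash
python3 -c "
from h import *
lg()"
```

```text
clk th Fw Frad Ftau tau Tz r
[[  9.65     0.1582   6.9392  -4.8913   5.9802   3.6663   0.0805 149.8868]
 [  9.9      0.2478   6.5964  -6.8483   5.6181   4.1092   0.0161 149.9183]
 [ 10.15     0.3371   6.8573  -6.9365   6.2062   4.6218   0.0014 149.9033]
 [ 10.4      0.4265   6.4733  -0.7294   6.6438   2.9217   0.0593 149.8427]
 [ 10.65     0.5165   6.9281  -4.6427   5.5082   3.8096   0.0329 149.8626]
 [ 10.9      0.606    7.1007  -5.6644   5.5277   4.261    0.0064 149.8642]]
```

jog_arm(series=[{"dp": [0,0.001,-0.009],"turn": [0.0048,0,0],"jaw": 1},{"dp": [0,0.002,-0.018],"turn": [0.0095,0,0],"jaw": 1},{"dp": [0,0.003,-0.027],"turn": [0.0143,0,0],"jaw": 1}])

```text
clock: 11.15
position: [0.5421, 0.1056, 0.1778]
orientation: [17.3, 89.9, -119.3]
wrist_force: [-4.4, -5.0, 6.9]
opening: 0.0212
```

```bash
python3 -c "
from h import *
lg()"
```

```text
clk th Fw Frad Ftau tau Tz r
[[  9.9      0.2478   6.5964  -6.8483   5.6181   4.1092   0.0161 149.9183]
 [ 10.15     0.3371   6.8573  -6.9365   6.2062   4.6218   0.0014 149.9033]
 [ 10.4      0.4265   6.4733  -0.7294   6.6438   2.9217   0.0593 149.8427]
 [ 10.65     0.5165   6.9281  -4.6427   5.5082   3.8096   0.0329 149.8626]
 [ 10.9      0.606    7.1007  -5.6644   5.5277   4.261    0.0064 149.8642]
 [ 11.15     0.6953   6.5897  -0.5931   7.2961   2.4323   0.0254 149.8398]]
```

jog_arm(series=[{"dp": [0,0.0,-0.009],"turn": [0.0048,0,0],"jaw": 1},{"dp": [0,0.001,-0.018],"turn": [0.0095,0,0],"jaw": 1},{"dp": [0,0.001,-0.027],"turn": [0.0143,0,0],"jaw": 1}])

```text
clock: 11.4
position: [0.5524, 0.1144, 0.1779]
orientation: [29.3, 89.8, -112.5]
wrist_force: [-3.5, -8.0, 5.8]
opening: 0.0215
```

```bash
python3 -c "
from h import *
lg()"
```

```text
clk th Fw Frad Ftau tau Tz r
[[ 10.15     0.3371   6.8573  -6.9365   6.2062   4.6218   0.0014 149.9033]
 [ 10.4      0.4265   6.4733  -0.7294   6.6438   2.9217   0.0593 149.8427]
 [ 10.65     0.5165   6.9281  -4.6427   5.5082   3.8096   0.0329 149.8626]
 [ 10.9      0.606    7.1007  -5.6644   5.5277   4.261    0.0064 149.8642]
 [ 11.15     0.6953   6.5897  -0.5931   7.2961   2.4323   0.0254 149.8398]
 [ 11.4      0.7852   7.6716  -4.1274   5.4432   3.4539   0.0317 149.7771]]
```

jog_arm(series=[{"dp": [0,0.0,-0.009],"turn": [0.0048,0,0],"jaw": 1},{"dp": [0,0.001,-0.018],"turn": [0.0095,0,0],"jaw": 1},{"dp": [0,0.001,-0.027],"turn": [0.0143,0,0],"jaw": 1}])

```text
clock: 11.65
position: [0.5632, 0.1221, 0.1779]
orientation: [32.9, 89.8, -114.1]
wrist_force: [-3.4, -9.2, 6.7]
opening: 0.0214
```

```bash
python3 -c "
from h import *
lg();tab(-1.2,12)
im=optics.get_image('scene');cv2.imwrite('pics/s7.png',cv2.resize(im[150:350,175:345],None,fx=3,fy=3,interpolation=cv2.INTER_CUBIC))"
```

```text
clk th Fw Frad Ftau tau Tz r
[[ 10.4      0.4265   6.4733  -0.7294   6.6438   2.9217   0.0593 149.8427]
 [ 10.65     0.5165   6.9281  -4.6427   5.5082   3.8096   0.0329 149.8626]
 [ 10.9      0.606    7.1007  -5.6644   5.5277   4.261    0.0064 149.8642]
 [ 11.15     0.6953   6.5897  -0.5931   7.2961   2.4323   0.0254 149.8398]
 [ 11.4      0.7852   7.6716  -4.1274   5.4432   3.4539   0.0317 149.7771]
 [ 11.65     0.8742   7.9062  -5.8613   3.903    3.9575   0.0106 149.7654]]
{"dp": [0, 0.001, 0.030], "turn": [-0.0159, 0, 0], "jaw": 1}, {"dp": [0, 0.006, 0.060], "turn": [-0.0318, 0, 0], "jaw": 1}, {"dp": [0, 0.013, 0.089], "turn": [-0.0477, 0, 0], "jaw": 1}, {"dp": [0, 0.024, 0.117], "turn": [-0.0637, 0, 0], "jaw": 1}, {"dp": [0, 0.037, 0.144], "turn": [-0.0796, 0, 0], "jaw": 1}, {"dp": [0, 0.052, 0.169], "turn": [-0.0955, 0, 0], "jaw": 1}, {"dp": [0, 0.071, 0.193], "turn": [-0.1114, 0, 0], "jaw": 1}, {"dp": [0, 0.091, 0.215], "turn": [-0.1273, 0, 0], "jaw": 1}, {"dp": [0, 0.114, 0.235], "turn": [-0.1432, 0, 0], "jaw": 1}, {"dp": [0, 0.138, 0.252], "turn": [-0.1592, 0, 0], "jaw": 1}, {"dp": [0, 0.164, 0.267], "turn": [-0.1751, 0, 0], "jaw": 1}, {"dp": [0, 0.191, 0.280], "turn": [-0.1910, 0, 0], "jaw": 1},
```

View pics/s7.png

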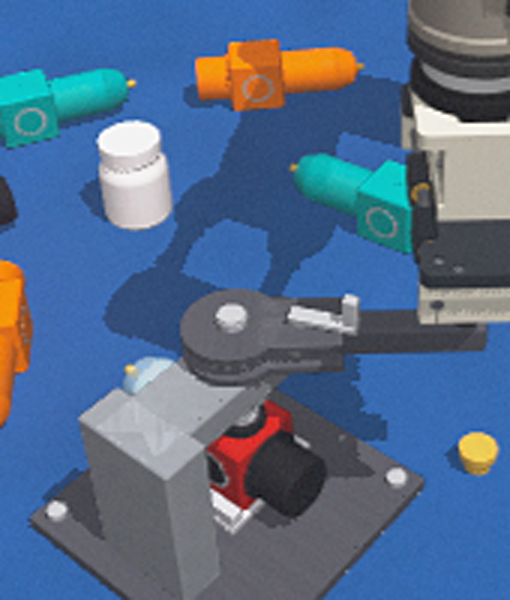

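```bash
python3 -c "
from h import *
st(4);tab(-.6,6)"
```

```text
clk r z th thjaw Fpush Frad Fz tau1 Tz open [ 11.85   149.7699   0.1778   0.8784   0.8736   3.8367  -3.4216   5.9018
   3.0476  -0.0767   0.0216]
mean [ 4.2534 -3.5299  6.6091  3.0301 -0.0536] sd [0.4834 0.2591 0.7462 0.0827 0.0163]
{"dp": [0, 0.001, 0.030], "turn": [-0.0159, 0, 0], "jaw": 1}, {"dp": [0, 0.006, 0.060], "turn": [-0.0318, 0, 0], "jaw": 1}, {"dp": [0, 0.013, 0.089], "turn": [-0.0477, 0, 0], "jaw": 1}, {"dp": [0, 0.024, 0.117], "turn": [-0.0637, 0, 0], "jaw": 1}, {"dp": [0, 0.037, 0.144], "turn": [-0.0796, 0, 0], "jaw": 1}, {"dp": [0, 0.052, 0.169], "turn": [-0.0955, 0, 0], "jaw": 1},
```

jog_arm(series=[{"dp": [0,0.003,0.03],"turn": [-0.0159,0,0],"jaw": 1},{"dp": [0,0.008,0.06],"turn": [-0.0318,0,0],"jaw": 1},{"dp": [0,0.015,0.089],"turn": [-0.0477,0,0],"jaw": 1},{"dp": [0,0.026,0.117],"turn": [-0.0637,0,0],"jaw": 1},{"dp": [0,0.039,0.144],"turn": [-0.0796,0,0],"jaw": 1},{"dp": [0,0.054,0.169],"turn": [-0.0955,0,0],"jaw": 1},{"dp": [0,0.073,0.193],"turn": [-0.1114,0,0],"jaw": 1},{"dp": [0,0.093,0.215],"turn": [-0.1273,0,0],"jaw": 1}])

```text
clock: 12.52
position: [0.4981, 0.0261, 0.1778]
orientation: [-134.5, 89.9, 124.7]
wrist_force: [-0.8, 1.6, 6.2]
opening: 0.0214
```

```bash
python3 -c "
from h import *
st()"
```

```text
clk r z th thjaw Fpush Frad Fz tau1 Tz open [ 12.5167 149.8624   0.1778   0.079    0.0683  -1.3818   1.0759   6.1813
   1.1655  -0.1259   0.0214]
```

jog_arm(series=[{"dp": [0,0.001,0.03],"turn": [-0.0159,0,0],"jaw": 1},{"dp": [0,0.006,0.06],"turn": [-0.0318,0,0],"jaw": 1},{"dp": [0,0.013,0.089],"turn": [-0.0477,0,0],"jaw": 1},{"dp": [0,0.024,0.117],"turn": [-0.0637,0,0],"jaw": 1},{"dp": [0,0.037,0.144],"turn": [-0.0796,0,0],"jaw": 1},{"dp": [0,0.052,0.169],"turn": [-0.0955,0,0],"jaw": 1},{"dp": [0,0.071,0.193],"turn": [-0.1114,0,0],"jaw": 1},{"dp": [0,0.071,0.193],"turn": [-0.1114,0,0],"jaw": 1},{"dp": [0,0.071,0.193],"turn": [-0.1114,0,0],"jaw": 1}])

```text
clock: 13.27
position: [0.5148, -0.077, 0.1778]
orientation: [-76.6, 89.9, -137.5]
wrist_force: [-5.8, -3.4, 8.7]
opening: 0.0213
```

```bash
python3 -c "
from h import *
st(3)"
```

```text
clk r z th thjaw Fpush Frad Fz tau1 Tz open [ 13.3667 149.6141   0.1779  -0.6309  -0.6265   0.804    7.4421   7.5155
   2.1048   0.1889   0.0215]
mean [0.5643 6.9946 8.2284 1.8057 0.1823] sd [0.3508 0.317  0.5115 0.267  0.008 ]
```

jog_arm(series=[{"dp": [0,-0.001,-0.009],"turn": [0.0048,0,0],"jaw": 1},{"dp": [0,-0.002,-0.018],"turn": [0.0095,0,0],"jaw": 1},{"dp": [0,-0.0015,-0.027],"turn": [0.0143,0,0],"jaw": 1},{"dp": [0,-0.0008,-0.036],"turn": [0.0191,0,0],"jaw": 1},{"dp": [0,0.0004,-0.045],"turn": [0.0239,0,0],"jaw": 1},{"dp": [0,0.0018,-0.0538],"turn": [0.0286,0,0],"jaw": 1}])

```text
clock: 13.87
position: [0.5033, -0.0516, 0.1778]
orientation: [35.5, 89.9, -35.8]
wrist_force: [-0.6, -0.8, 5.9]
opening: 0.0215
```

```bash
python3 -c "
from h import *
lg()"
```

```text
clk th Fw Frad Ftau tau Tz r
[[ 10.65     0.5165   6.9281  -4.6427   5.5082   3.8096   0.0329 149.8626]
 [ 10.9      0.606    7.1007  -5.6644   5.5277   4.261    0.0064 149.8642]
 [ 11.15     0.6953   6.5897  -0.5931   7.2961   2.4323   0.0254 149.8398]
 [ 11.4      0.7852   7.6716  -4.1274   5.4432   3.4539   0.0317 149.7771]
 [ 11.65     0.8742   7.9062  -5.8613   3.903    3.9575   0.0106 149.7654]
 [ 13.8667  -0.4472   0.5634   0.874   -0.3084   0.0429   0.1071 149.7114]]
```

jog_arm(series=[{"dp": [0,0.0002,-0.009],"turn": [0.0048,0,0],"jaw": 1},{"dp": [0,0.0007,-0.018],"turn": [0.0095,0,0],"jaw": 1},{"dp": [0,0.0014,-0.027],"turn": [0.0143,0,0],"jaw": 1}])

```text
clock: 14.12
position: [0.4995, -0.0386, 0.1778]
orientation: [20.2, 90.0, -56.3]
wrist_force: [-1.9, -2.6, 6.0]
opening: 0.0212
```

```bash
python3 -c "
from h import *
lg()"
```

```text
clk th Fw Frad Ftau tau Tz r
[[ 10.9      0.606    7.1007  -5.6644   5.5277   4.261    0.0064 149.8642]
 [ 11.15     0.6953   6.5897  -0.5931   7.2961   2.4323   0.0254 149.8398]
 [ 11.4      0.7852   7.6716  -4.1274   5.4432   3.4539   0.0317 149.7771]
 [ 11.65     0.8742   7.9062  -5.8613   3.903    3.9575   0.0106 149.7654]
 [ 13.8667  -0.4472   0.5634   0.874   -0.3084   0.0429   0.1071 149.7114]
 [ 14.1167  -0.3569   2.1374   2.4237  -0.5493   0.115    0.1303 149.7332]]
```

jog_arm(series=[{"dp": [0,0.0002,-0.009],"turn": [0.0048,0,0],"jaw": 1},{"dp": [0,0.0007,-0.018],"turn": [0.0095,0,0],"jaw": 1},{"dp": [0,0.0014,-0.027],"turn": [0.0143,0,0],"jaw": 1}])

```text
clock: 14.37
position: [0.497, -0.0265, 0.1779]
orientation: [0.1, 89.8, -81.4]
wrist_force: [-1.6, -7.2, 4.2]
opening: 0.0214
```

```bash
python3 -c "
from h import *
lg()"
```

```text
clk th Fw Frad Ftau tau Tz r
[[ 11.15     0.6953   6.5897  -0.5931   7.2961   2.4323   0.0254 149.8398]
 [ 11.4      0.7852   7.6716  -4.1274   5.4432   3.4539   0.0317 149.7771]
 [ 11.65     0.8742   7.9062  -5.8613   3.903    3.9575   0.0106 149.7654]
 [ 13.8667  -0.4472   0.5634   0.874   -0.3084   0.0429   0.1071 149.7114]
 [ 14.1167  -0.3569   2.1374   2.4237  -0.5493   0.115    0.1303 149.7332]
 [ 14.3667  -0.274    6.853    2.6828   5.471    2.9405   0.2056 149.7766]]
```

jog_arm(series=[{"dp": [0,0.0001,-0.009],"turn": [0.0048,0,0],"jaw": 1},{"dp": [0,0.0004,-0.018],"turn": [0.0095,0,0],"jaw": 1}])

```text
clock: 14.53
position: [0.4959, -0.0177, 0.1779]
orientation: [3.1, 89.8, -81.9]
wrist_force: [-2.0, -7.2, 4.9]
opening: 0.0212
```

```bash
python3 -c "
from h import *
lg()"
```

```text
clk th Fw Frad Ftau tau Tz r
[[ 11.4      0.7852   7.6716  -4.1274   5.4432   3.4539   0.0317 149.7771]
 [ 11.65     0.8742   7.9062  -5.8613   3.903    3.9575   0.0106 149.7654]
 [ 13.8667  -0.4472   0.5634   0.874   -0.3084   0.0429   0.1071 149.7114]
 [ 14.1167  -0.3569   2.1374   2.4237  -0.5493   0.115    0.1303 149.7332]
 [ 14.3667  -0.274    6.853    2.6828   5.471    2.9405   0.2056 149.7766]
 [ 14.5333  -0.2147   6.9482   2.6673   5.4196   2.8398   0.1951 149.7824]]
```

jog_arm(series=[{"dp": [0,0.0001,-0.009],"turn": [0.0048,0,0],"jaw": 1},{"dp": [0,0.0004,-0.018],"turn": [0.0095,0,0],"jaw": 1}])

```text
clock: 14.7
position: [0.4953, -0.0087, 0.1778]
orientation: [3.7, 89.8, -84.7]
wrist_force: [-2.4, -7.4, 5.1]
opening: 0.0213
```

```bash
python3 -c "
from h import *
lg()"
```

```text
clk th Fw Frad Ftau tau Tz r
[[ 11.65     0.8742   7.9062  -5.8613   3.903    3.9575   0.0106 149.7654]
 [ 13.8667  -0.4472   0.5634   0.874   -0.3084   0.0429   0.1071 149.7114]
 [ 14.1167  -0.3569   2.1374   2.4237  -0.5493   0.115    0.1303 149.7332]
 [ 14.3667  -0.274    6.853    2.6828   5.471    2.9405   0.2056 149.7766]
 [ 14.5333  -0.2147   6.9482   2.6673   5.4196   2.8398   0.1951 149.7824]
 [ 14.7     -0.155    7.2815   2.6762   5.7599   2.9205   0.2423 149.8248]]
```

jog_arm(series=[{"dp": [0,0.0001,-0.009],"turn": [0.0048,0,0],"jaw": 1},{"dp": [0,0.0004,-0.018],"turn": [0.0095,0,0],"jaw": 1}])

```text
clock: 14.87
position: [0.4952, 0.0002, 0.1779]
orientation: [7.2, 89.8, -84.6]
wrist_force: [-2.2, -7.8, 5.6]
opening: 0.0209
```

```bash
python3 -c "
from h import *
lg()"
```

```text
clk th Fw Frad Ftau tau Tz r
[[ 13.8667  -0.4472   0.5634   0.874   -0.3084   0.0429   0.1071 149.7114]
 [ 14.1167  -0.3569   2.1374   2.4237  -0.5493   0.115    0.1303 149.7332]
 [ 14.3667  -0.274    6.853    2.6828   5.471    2.9405   0.2056 149.7766]
 [ 14.5333  -0.2147   6.9482   2.6673   5.4196   2.8398   0.1951 149.7824]
 [ 14.7     -0.155    7.2815   2.6762   5.7599   2.9205   0.2423 149.8248]
 [ 14.8667  -0.0952   7.8672   1.991    6.1672   3.0296   0.1212 149.8276]]
```

jog_arm(series=[{"dp": [0,0.0001,-0.009],"turn": [0.0048,0,0],"jaw": 1},{"dp": [0,0.0004,-0.018],"turn": [0.0095,0,0],"jaw": 1}])

```text
clock: 15.03
position: [0.4957, 0.0092, 0.1778]
orientation: [8.0, 89.8, -87.3]
wrist_force: [-1.4, -8.9, 5.7]
opening: 0.0215
```

```bash
python3 -c "
from h import *
lg()"
```

```text
clk th Fw Frad Ftau tau Tz r
[[ 14.1167  -0.3569   2.1374   2.4237  -0.5493   0.115    0.1303 149.7332]
 [ 14.3667  -0.274    6.853    2.6828   5.471    2.9405   0.2056 149.7766]
 [ 14.5333  -0.2147   6.9482   2.6673   5.4196   2.8398   0.1951 149.7824]
 [ 14.7     -0.155    7.2815   2.6762   5.7599   2.9205   0.2423 149.8248]
 [ 14.8667  -0.0952   7.8672   1.991    6.1672   3.0296   0.1212 149.8276]
 [ 15.0333  -0.0353   8.9937   0.6294   6.4613   3.1548   0.2074 149.8668]]
```

jog_arm(series=[{"dp": [0,0.0001,-0.009],"turn": [0.0048,0,0],"jaw": 1},{"dp": [0,0.0004,-0.018],"turn": [0.0095,0,0],"jaw": 1}])

```text
clock: 15.2
position: [0.4967, 0.0181, 0.1779]
orientation: [11.4, 89.8, -87.3]
wrist_force: [-1.7, -8.9, 6.3]
opening: 0.0214
```

```bash
python3 -c "
from h import *
lg()"
```

```text
clk th Fw Frad Ftau tau Tz r
[[ 14.3667  -0.274    6.853    2.6828   5.471    2.9405   0.2056 149.7766]
 [ 14.5333  -0.2147   6.9482   2.6673   5.4196   2.8398   0.1951 149.7824]
 [ 14.7     -0.155    7.2815   2.6762   5.7599   2.9205   0.2423 149.8248]
 [ 14.8667  -0.0952   7.8672   1.991    6.1672   3.0296   0.1212 149.8276]
 [ 15.0333  -0.0353   8.9937   0.6294   6.4613   3.1548   0.2074 149.8668]
 [ 15.2      0.0244   9.0251   0.4636   6.823    3.2955   0.2058 149.8514]]
```

jog_arm(series=[{"dp": [0,0.0001,-0.009],"turn": [0.0048,0,0],"jaw": 1},{"dp": [0,0.0004,-0.018],"turn": [0.0095,0,0],"jaw": 1}])

```text
clock: 15.37
position: [0.4982, 0.0269, 0.1778]
orientation: [12.7, 89.8, -89.4]
wrist_force: [-2.9, -9.1, 5.6]
opening: 0.0214
```

```bash
python3 -c "
from h import *
lg()"
```

```text
clk th Fw Frad Ftau tau Tz r
[[ 14.5333  -0.2147   6.9482   2.6673   5.4196   2.8398   0.1951 149.7824]
 [ 14.7     -0.155    7.2815   2.6762   5.7599   2.9205   0.2423 149.8248]
 [ 14.8667  -0.0952   7.8672   1.991    6.1672   3.0296   0.1212 149.8276]
 [ 15.0333  -0.0353   8.9937   0.6294   6.4613   3.1548   0.2074 149.8668]
 [ 15.2      0.0244   9.0251   0.4636   6.823    3.2955   0.2058 149.8514]
 [ 15.3667   0.084    9.4964   0.9933   7.4108   3.4506   0.1467 149.8814]]
```

jog_arm(series=[{"dp": [0,0.0001,-0.009],"turn": [0.0048,0,0],"jaw": 1},{"dp": [0,0.0004,-0.018],"turn": [0.0095,0,0],"jaw": 1}])

```text
clock: 15.53
position: [0.5002, 0.0356, 0.1779]
orientation: [15.3, 89.8, -90.2]
wrist_force: [-2.0, -8.0, 5.0]
opening: 0.0212
```

```bash
python3 -c "
from h import *
lg()"
```

```text
clk th Fw Frad Ftau tau Tz r
[[ 14.7     -0.155    7.2815   2.6762   5.7599   2.9205   0.2423 149.8248]
 [ 14.8667  -0.0952   7.8672   1.991    6.1672   3.0296   0.1212 149.8276]
 [ 15.0333  -0.0353   8.9937   0.6294   6.4613   3.1548   0.2074 149.8668]
 [ 15.2      0.0244   9.0251   0.4636   6.823    3.2955   0.2058 149.8514]
 [ 15.3667   0.084    9.4964   0.9933   7.4108   3.4506   0.1467 149.8814]
 [ 15.5333   0.1436   8.269   -0.164    7.5831   3.6207   0.1573 149.8769]]
```

jog_arm(series=[{"dp": [0,0.0001,-0.009],"turn": [0.0048,0,0],"jaw": 1},{"dp": [0,0.0004,-0.018],"turn": [0.0095,0,0],"jaw": 1}])

```text
clock: 15.7
position: [0.5028, 0.0441, 0.1778]
orientation: [16.5, 89.8, -92.4]
wrist_force: [-2.4, -9.4, 6.1]
opening: 0.0213
```

```bash
python3 -c "
from h import *
lg()"
```

```text
clk th Fw Frad Ftau tau Tz r
[[ 14.8667  -0.0952   7.8672   1.991    6.1672   3.0296   0.1212 149.8276]
 [ 15.0333  -0.0353   8.9937   0.6294   6.4613   3.1548   0.2074 149.8668]
 [ 15.2      0.0244   9.0251   0.4636   6.823    3.2955   0.2058 149.8514]
 [ 15.3667   0.084    9.4964   0.9933   7.4108   3.4506   0.1467 149.8814]
 [ 15.5333   0.1436   8.269   -0.164    7.5831   3.6207   0.1573 149.8769]
 [ 15.7      0.2033   9.7241  -0.6856   7.9185   3.8041   0.1697 149.888 ]]
```

jog_arm(series=[{"dp": [0,0.0001,-0.009],"turn": [0.0048,0,0],"jaw": 1},{"dp": [0,0.0004,-0.018],"turn": [0.0095,0,0],"jaw": 1}])

```text
clock: 15.87
position: [0.5059, 0.0525, 0.1778]
orientation: [19.2, 89.8, -93.2]
wrist_force: [-2.7, -10.4, 5.5]
opening: 0.0211
```

```bash
python3 -c "
from h import *
lg()
L=np.array(json.load(open('log.json')));
for a,b in((-.3,.3),(-.2,.3)):
  m=(L[:,0]>14.3)&(L[:,1]>a);th=L[m,1]
  fr=np.polyval(np.polyfit(th,L[m,3],1),th)
  p=AX[:,None]*0
  ph=np.pi+YAW-th;u=np.array([np.cos(ph),np.sin(ph)]);P=AX[:,None]+.1498*u;t=np.array([u[1],-u[0]])
  F=(L[m,5]+(P[0]*u[1]-P[1]*u[0])*fr)/(P[0]*t[1]-P[1]*t[0]);print(F,np.polyfit(th,F,1),np.polyfit(th,L[m,2],1))
m=(L[:,0]<10.2)&(L[:,0]>8.3);th=L[m,1]
fr=np.polyval(np.polyfit(th,L[m,3],1),th);ph=np.pi+YAW-th;u=np.array([np.cos(ph),np.sin(ph)]);P=AX[:,None]+.1498*u;t=np.array([u[1],-u[0]])
print('free',th,(L[m,5]+(P[0]*u[1]-P[1]*u[0])*fr)/(P[0]*t[1]-P[1]*t[0]),L[m,2].mean())
"
```

```text
clk th Fw Frad Ftau tau Tz r
[[ 15.0333  -0.0353   8.9937   0.6294   6.4613   3.1548   0.2074 149.8668]
 [ 15.2      0.0244   9.0251   0.4636   6.823    3.2955   0.2058 149.8514]
 [ 15.3667   0.084    9.4964   0.9933   7.4108   3.4506   0.1467 149.8814]
 [ 15.5333   0.1436   8.269   -0.164    7.5831   3.6207   0.1573 149.8769]
 [ 15.7      0.2033   9.7241  -0.6856   7.9185   3.8041   0.1697 149.888 ]
 [ 15.8667   0.2626  10.6574  -1.417    8.1403   3.9992   0.1752 149.8617]]
[5.3825 5.4241 5.7873 6.1596 6.5206 6.8736 7.2214 7.5713 7.9255 8.288 ] [5.6998 6.7475] [6.4527 8.5479]
[5.775  6.1639 6.5334 6.887  7.2274 7.5613 7.8907 8.2189] [5.8192 6.7177] [6.228  8.5777]
free [-0.2918 -0.2015 -0.1113 -0.0214  0.0686  0.1582  0.2478  0.3371] [5.7425 5.7069 5.7648 5.8017 5.8273 5.8436 5.8504 5.8355] 6.8165481041694065
```

jog_arm(series=[{"dp": [0,0.0001,-0.009],"turn": [0.0048,0,0],"jaw": 1},{"dp": [0,0.0001,-0.009],"turn": [0.0048,0,0],"jaw": 1},{"dp": [0,0.0001,-0.009],"turn": [0.0048,0,0],"jaw": 1},{"dp": [0,0.0001,-0.009],"turn": [0.0048,0,0],"jaw": 1}])

```text
clock: 16.2
position: [0.5078, 0.0571, 0.1778]
orientation: [31.2, 89.9, -82.8]
wrist_force: [-1.8, -7.4, 5.3]
opening: 0.0211
```

```bash
python3 -c "
from h import *
lg();st(10)
"
```

```text
clk th Fw Frad Ftau tau Tz r
[[ 15.2      0.0244   9.0251   0.4636   6.823    3.2955   0.2058 149.8514]
 [ 15.3667   0.084    9.4964   0.9933   7.4108   3.4506   0.1467 149.8814]
 [ 15.5333   0.1436   8.269   -0.164    7.5831   3.6207   0.1573 149.8769]
 [ 15.7      0.2033   9.7241  -0.6856   7.9185   3.8041   0.1697 149.888 ]
 [ 15.8667   0.2626  10.6574  -1.417    8.1403   3.9992   0.1752 149.8617]
 [ 16.2      0.296    7.4643  -1.3436   6.2344   3.0993   0.073  149.8812]]
clk r z th thjaw Fpush Frad Fz tau1 Tz open [ 16.65   149.8735   0.1779   0.2959   0.3001   7.3088  -0.7559   4.693
   3.0193   0.1508   0.0213]
mean [ 6.8203 -1.1927  5.986   3.0386  0.1113] sd [0.514  0.502  0.6567 0.0246 0.0234]
```

jog_arm(series=[{"dp": [0,0,0.0015],"turn": [0,0,0],"jaw": 1},{"dp": [0,0,0.003],"turn": [0,0,0],"jaw": 1},{"dp": [0,0,0.003],"turn": [0,0,0],"jaw": 0.3},{"dp": [0,0,0.003],"turn": [0,0,0],"jaw": 0},{"dp": [0,0,0.003],"turn": [0,0,0],"jaw": 0},{"dp": [0,0,0.003],"turn": [0,0,0],"jaw": 0},{"dp": [0,0,0.003],"turn": [0,0,0],"jaw": 0}])

```text
clock: 17.23
position: [0.5069, 0.0574, 0.177]
orientation: [-100.9, 89.9, 145.1]
wrist_force: [0.9, 0.3, 0.4]
opening: 0.0449
```

```bash
python3 -c "
from h import *
st(3)
"
```

```text
clk r z th thjaw Fpush Frad Fz tau1 Tz open [ 17.3333 150.7215   0.1772   0.295    0.3001  -0.659    0.0301  -0.2168
  -0.0315  -0.0391   0.0458]
mean [-0.2767 -0.0158 -0.0721 -0.0646  0.0017] sd [0.5409 0.5284 0.3422 0.0286 0.0288]
```

jog_arm(series=[{"dp": [-0.03,0,0],"turn": [0,0,0],"jaw": 0},{"dp": [-0.09,0,0],"turn": [0,0,0],"jaw": 0},{"dp": [-0.17,0,0],"turn": [0,0,0],"jaw": 0},{"dp": [-0.25,0,0],"turn": [0,0,0],"jaw": 0},{"dp": [-0.3,0,0],"turn": [0,0,0],"jaw": 0},{"dp": [-0.3,0,0],"turn": [0,0,0],"jaw": 0},{"dp": [-0.3,0,0],"turn": [0,0,0],"jaw": 0},{"dp": [-0.3,0,0],"turn": [0,0,0],"jaw": 0}])

```text
clock: 18.0
position: [0.5066, 0.0571, 0.3262]
orientation: [-70.8, 89.9, 175.2]
wrist_force: [-0.0, 0.2, -0.2]
opening: 0.0463
```

```bash
python3 -c "
from h import *
st()
W=optics.camera_params('wrist');im=optics.get_image('wrist');cv2.imwrite('pics/w9.png',im)
im=optics.get_image('scene')[150:350,145:345];cv2.imwrite('pics/s9.png',cv2.resize(im,None,fx=3,fy=3,interpolation=cv2.INTER_CUBIC))
"
```

```text
clk r z th thjaw Fpush Frad Fz tau1 Tz open [ 18.     150.9842   0.3262   0.2929   0.3001  -0.193    0.1047  -0.22
   0.0583   0.0267   0.0463]
```

View pics/w9.png

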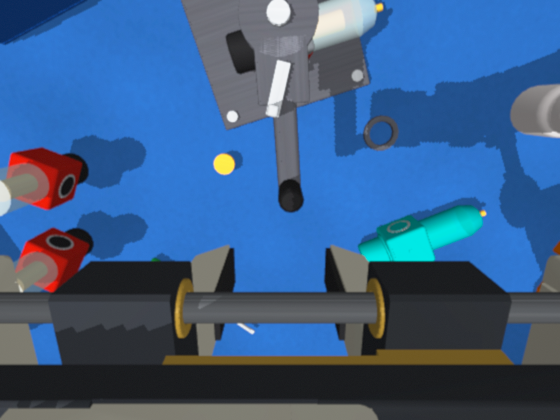

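View pics/s9.png

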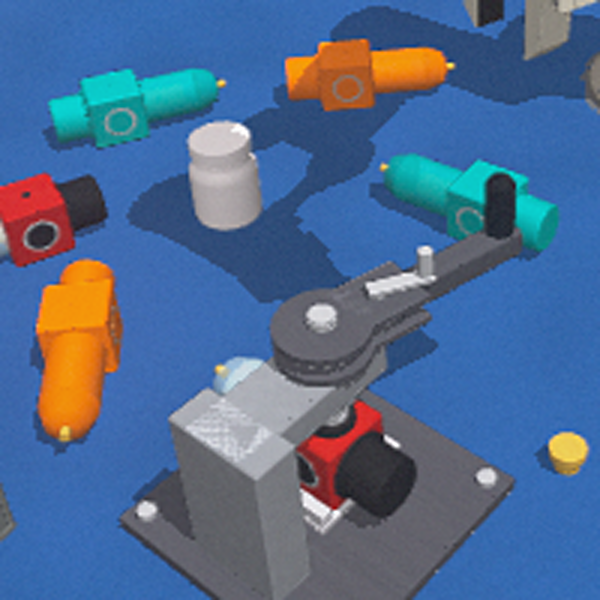

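The gripper is clear of everything. The lever is still on the tightening side (wrist view, about (278,88)), and the pad is down on the red body. The fixture, ring, plug and jar are where they were.

```bash
python3 -c "
from h import *
print(manip.close_job())"
```

```text
the job is handed in; nothing more can be done
None
```

I flipped the thumb lever to the tightening side, screwed the pad down onto the red unit, let go and handed the job in at 18.1 s of the 72 s. The clamping force comes out at roughly 70–75 N. That is an estimate, because nothing in the scene reports it directly.

- **Lever:** I pushed the fin across with the shut fingers. The last pictures show it still on the tightening side.
- **Tightening:** I pinched the post and made two tightening strokes. The first turned the screw about 1.4 rad with no clear contact. On the second the pad met the unit at handle angle about −0.21 rad, and I stopped at +0.296 rad.
- **Clamping force:** the different checks did not agree exactly:

| Check | Estimated force |
|---|---|
| Rise in joint 1 torque | 62–72 N |
| Rise in wrist force (noisy) | about 80 N |
| Screw turn after contact, at the stated maximum stiffness (upper limit) | about 82 N |

- **Last checks:** the gripper was open and clear, with the wrist force near zero. In the pictures the pad is on the unit and I saw nothing moved: the clamp, unit, ring, plug and jar all look where they were.

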